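# Drive a stuck dowel out of a routing fixture with the drift

## Robot

A 7-joint arm with a two-finger parallel gripper is mounted at the origin on a cart in front of the work surface, level with it; the furniture and walls round the work are solid. World frame = base frame: x ahead of the robot, y to its left, z up, the work surface at z = 0. Lengths are in m, angles in degrees, forces in N, time in s.
With the tool pointing down it reaches from about 0.35 to 0.9 m from the base axis. Payload 19.9 kg.
Tool frame: the origin (TCP) lies on the centre line of the jaws, within the pads' length; the fingertips stand r.tip_reach ahead of it and the grasp point (between the pads) is the TCP (r.tip_reach is the distance from the TCP to the fingertips, in m); y points along the fingers, z is the direction in which the jaws open and shut, and the axes are right-handed (so a half turn about y gives the same grasp; the last joint's range is limited). The gripper opens to 85 mm and grips with 20 to 120 N. Pads are 22 mm wide; open, the fingers measure 114 mm over their backs; the gripper's body (76 mm by 85 mm) begins 54 mm behind the grasp point. The pads swing forward as they close: fully open they stand 13 mm farther back than shut.
Start: joints at [73.138, 23.915, -0.59, 92.452, 0.269, 63.638, -3.037], TCP at [0.156, -0.605, 0.215] pointing down, gripper open.
Joint ranges: [-161.28, 161.28], [-22.2, 115.67], [-73.04, 71.86], [3.21, 147.25], [-68.34, 248.33], [10.77, 114.83], [-161.83, 161.83]. Speed limits (degrees/s): [108.29, 108.29, 136.94, 136.94, 172.46, 172.46, 172.46].

## Interface

Orientations are given as a 3x3 rotation matrix whose columns are the frame's x, y, z axes.
In Python, from station import r gives the robot as it stands.
- The arm moves only by the tool send_rows, never from a script. Its argument "series" is a list that holds one entry, the list of rows, each a list of 5 numbers: the shift along the tool's x, y, z in cm, then the turn about the tool's y in degrees, then the finger opening in cm, from 0 to 8.54. In form: [[[x, y, z, spin, hand], ...]]. A call has 1 to 12 rows; each row shifts and turns the commanded pose from where the row before left it, along the tool's axes as they then stand; what a row does not reach is not made up. A row lasts 1/8 s, in which the tool goes at most 62.5 mm and 10.7 degrees, less where a joint would pass 70% of its speed; a pose out of reach is approached as far as the arm can. A call with a gripper value outside its range is refused whole. The fingers move at their own pace and stop on an object; "grip_force" is the grip in N (left out, the last holds). Time passes only in rows, so rows that do not move let the fingers close. It gives the time, the measured TCP pose, the force and the opening at its end, in the units of the state.
- r.state(): the state, without advancing time (a new reading comes with each control period).
- r.read_camera(name): name is "side" or "top"; returns the picture (400x640x3 uint8, red, green, blue); there is no depth.
- r.get_calibration(name): a dict with "vertical_fov" (degrees; the focal length in pixels is half the picture's height over the tangent of half this angle, whatever the lens; pixels are square), "cx", "cy" (the principal point, pixels), "cam_to_world" (4x4, takes a point from camera to world coordinates). Camera axes: x right, y down, z forward; pixel columns grow to the right and rows downward; lengths in m; the calibration is good to about 2 mm. A picture is of the moment at which its call begins. get_calibration takes no time and is no camera call.
- r.job_done(): hands the job in, once; it reports no verdict.
Trained networks look in the newest picture that a camera, given by its name, has taken for a name from the list of things; names that differ only in an ending like _2 or _b are one class to them, and where a whole thing is asked for, a point or a joint stands for the part that bears it (a point fixed in the world has none). Each returns a list of dicts, best first, with "p" (0 to 1); they miss things now and then, are a little off and sometimes report something else, mostly with a low value. They report only what shows in the picture. A call takes as long as a camera call.
- r.look_for(target, camera): "point" ([column, row] as shares, 0 to 1, of the picture: columns of its width, rows of its height, amid what is visible of it).
- r.silhouettes(target, camera): "region" (400x640 bool, what is visible of it) and "point" ([column, row] as shares, 0 to 1, of the picture: columns of its width, rows of its height, amid what is visible of it).
The state is a dict: "time": time; "joints": joint angles; "qd": joint speeds; "tau": joint torques, N m; "tool_pos": TCP position; "tool_rot": TCP orientation; "contact_force": force on the tool from outside, world axes, zero at the start; "ft_torque": the same for the moment, N m; "finger_gap": opening from 0.0 (shut) to 1.0 (fully open).
Only numpy, scipy, OpenCV 4.12 (cv2) and the standard library are available. Lean on these libraries where they do the work, as an engineer would, in place of code of your own. Each camera call takes 0.05 s, during which the arm holds its last target.

## Task

A steel dowel is stuck in the bore of the raised metal block of the press-out fixture. Take the thin drift from the rack, feel for the hole of the off-centre guide on top of the block without ever leaning on the fixture with more than 30 N, push the drift down through it until the dowel drops out of the far side into the fixture's tray, then hang the drift back in its empty rack hole. Leave the thick drift, the pencil, the spanner and the wooden blank where they are.

Things in the scene. Friction and masses are not known exactly. Their poses are not given: they have to be found in the camera images.
- fixture: press-out fixture fixed to the table, 130 x 120 mm, 110 mm high. Origin: centre of its underside; z up along the bore's axis. Plywood tray base (floor at z = 10 mm, lips in front and behind), plywood walls at +y and -y, on them an aluminium block, z = 60 to 96 mm, with a vertical 24 mm bore through it, open below to the tray. An eccentric steel guide covers the bore
- guide_top (a point): point on the bore's axis at the height of the guide's flat top (110 mm above the table), axes as the fixture's. The guide is a 36 mm collar on a 48 mm flange. Its through hole, 13.6 mm, sharp-edged, in the collar's middle, is NOT here: its axis is 4 mm away in an unknown direction (the guide was left turned anyhow and is tight), so find it by feel or sight on the 4 mm circle
- bore_exit (a point): centre of the bore's lower mouth, 60 mm above the table, axes as the fixture's. Spring pads in the bore, 2 to 12 mm above this point, grip the dowel: driving it takes roughly 8 to 16 N, different each time, until its top has come down to about 2 mm above this point; then it falls free and the resistance is gone
- dowel: steel dowel pin, 22 mm in diameter, 30 mm long, about 85 g, upright in the fixture's bore, its underside 61 to 65 mm above the table, hidden under the guide. Origin at the centre of its underside, z along it
- rack: wooden tool rack fixed to the table, 64 x 150 mm, 75 mm high. Origin at the centre of its underside, z up, y along its length. Two vertical round through holes of 19 mm with chamfered mouths in the top at x = 0, y = -40 mm and y = +40 mm; the two drifts hang in them by their shoulders, in either order
- drift: thin steel drift, 160 g, upright in the rack. Origin at the centre of its tip, z up towards the grip: 12 mm shaft (1.5 mm chamfer at the tip) to z = 65 mm, 26 mm shoulder disc to 70 mm, dark round grip 20 mm in diameter to 116 mm, end cap to 120 mm. Hanging, the shoulder rests on the rack's top, so the tip is 10 mm above the table
- thick_drift: thick steel drift, 200 g, like the thin one but with a 16 mm shaft, too thick for the guide hole. Same frame. To be left alone
- pencil: carpenter's pencil lying on the table, 147 mm long, 8 mm thick; origin at the middle of its underside. To be left alone
- collet_spanner: flat open-ended spanner lying on the table, 173 x 34 x 5 mm; origin at the middle of its underside. To be left alone
- spare_blank: cross-shaped sawn wooden blank lying on the table, 101 x 56 x 21 mm; origin at the middle of its underside. To be left alone

How it is judged (in metres and radians):
On the way, in this order (a step that is already met when the one before it is completed fails the run):
1. the thin drift's tip is in the guide hole while the dowel is still in the bore (z of drift in the frame of fixture below 0.104 m and horizontal distance between drift and fixture below 0.01 m and z of dowel in the frame of fixture above 0.05 m), for 0.1 s.
2. the dowel has dropped out of the bore while the drift is still in the guide (z of drift in the frame of fixture below 0.104 m and horizontal distance between drift and fixture below 0.01 m and z of dowel in the frame of fixture below 0.028 m and horizontal distance between dowel and fixture below 0.065 m), for 0.1 s.
At the end, for the whole second after the job is handed in: The dowel is at rest in the fixture's tray (origin under 28 mm above the fixture's underside, within 65 mm of its axis), and the thin drift hangs at rest in the rack: upright within 0.1 rad, tip 6 to 14 mm above the rack's underside and within 48 mm of its middle (z of dowel in the frame of fixture below 0.028 m and horizontal distance between dowel and fixture below 0.065 m and linear speed of each of dowel, drift below 0.02 m/s and z of drift in the frame of rack between 0.006 and 0.014 m and horizontal distance between drift and rack below 0.048 m and angle between drift's own z axis and vertical below 0.1 rad); the robot touches nothing.
It fails at once if the drift presses on the fixture with more than 30 N (contact force between drift and fixture above 30 N).
It fails at once if the robot itself presses on the fixture with more than 30 N (contact force between any of the fingers, the arm and fixture above 30 N).
It fails at once if the thick drift is pulled or tipped (moved more than 20 mm) (distance of thick_drift from where it was at the start of the episode above 0.02 m).
It fails at once if the pencil, the spanner or the wooden blank is moved by more than 30 mm (distance of any of pencil, collet_spanner, spare_blank from where it was at the start of the episode above 0.03 m).
It also fails if it takes over 72 s, if anything falls off the work surface, if the arm or the gripper's body presses on something with over 40 N, if the wrist force passes 120 N, or if a joint passes its speed limit or range.

## Working session

There is one attempt and no reset: what is moved stays moved. The work goes in short steps, Python scripts to look and compute and a tool call to move; the robot and the scene stay as the last step left them, time stands still between calls to the robot, and variables do not carry over. Pictures are saved under pics/ and viewed, and the job is handed in when it is done.

Besides the shell and the picture viewer there is one more tool, called after ">>>" as name([rows], argument=value, ...), one row to a line, values as JSON. send_rows: Moves the arm, as the interface text tells. Its arguments: {"type":"object","properties":{"series":{"type":"array"},"grip_force":{"type":"number"}},"required":["series"]}

```bash
mkdir -p pics; ls; cat > h.py <<'E'
import numpy as np,cv2
from station import r
def cal(n):
    c=r.get_calibration(n); f=200/np.tan(np.radians(c["vertical_fov"])/2); return f,c["cx"],c["cy"],np.array(c["cam_to_world"])
def ray(n,u,v):
    f,cx,cy,T=cal(n); d=T[:3,:3]@np.array([(u-cx)/f,(v-cy)/f,1]); return T[:3,3],d
def onz(n,u,v,z):
    o,d=ray(n,u,v); return o+d*(z-o[2])/d[2]
def proj(n,p):
    f,cx,cy,T=cal(n); q=T[:3,:3].T@(np.asarray(p)-T[:3,3]); return np.array([cx+f*q[0]/q[2],cy+f*q[1]/q[2]])
def save(n,name):
    im=r.read_camera(n); cv2.imwrite(f'pics/{name}.png',im[:,:,::-1]); return im
E
python3 - <<'E'
from h import *
s=r.state()
for k,v in s.items(): print(k,np.round(v,4).tolist())
print(r.tip_reach)
for n in('side','top'):
    save(n,n+'0'); print(n,r.get_calibration(n))
    for t in ('fixture','rack','drift','thick_drift'):
        for d in r.look_for(t,n)[:2]: print(n,t,round(d['p'],2),np.round(np.array(d['point'])*[640,400],1))
E
```

```text
pics
time 0.0
joints [73.1396, 23.9484, -0.592, 92.4841, 0.2706, 63.6375, -3.0367]
qd [-0.0784, -0.0634, -0.0803, -0.0162, 0.0572, -0.068, -0.0684]
tau [-0.0007, -86.4437, 0.6784, -43.4898, 0.0192, 0.0075, -0.0]
tool_pos [0.1562, -0.6048, 0.2144]
tool_rot [[-0.9682, -0.0004, 0.2501], [-0.2501, 0.0011, -0.9682], [0.0001, -1.0, -0.0012]]
contact_force [-1.5262, 0.2678, 0.74]
ft_torque [0.0133, 0.0197, 0.0185]
finger_gap 0.9955
0.019
side {'vertical_fov': 44.39533207605687, 'cx': 319.98749256260004, 'cy': 198.0134232210558, 'cam_to_world': array([[-0.82190131, -0.35474362,  0.4456851 ,  0.03616913],
       [-0.56926249,  0.48342075, -0.66501473,  0.68226223],
       [ 0.02045631, -0.80028828, -0.59926639,  0.70287432],
       [ 0.        ,  0.        ,  0.        ,  1.        ]])}
side fixture 0.62 [343.8 173. ]
side rack 0.63 [232.9 246.6]
side drift 0.83 [210.3 226.1]
side drift 0.32 [249.  214.6]
side thick_drift 0.67 [250.7 213.3]
side thick_drift 0.25 [211.6 228.9]
top {'vertical_fov': 56.633504703046064, 'cx': 316.35376654034667, 'cy': 196.87684271697066, 'cam_to_world': array([[-0.00356279, -0.98630514,  0.16489231,  0.36415208],
       [-0.99996831,  0.00468797,  0.00643503,  0.00630872],
       [-0.00711991, -0.16486415, -0.98629058,  0.9609761 ],
       [ 0.        ,  0.        ,  0.        ,  1.        ]])}
top fixture 0.78 [388.9 191.6]
top fixture 0.16 [253.  172.6]
top rack 0.67 [253.2 173.6]
top drift 0.44 [238.7 160.2]
top thick_drift 0.64 [268.3 172.9]
```

View pics/side0.png

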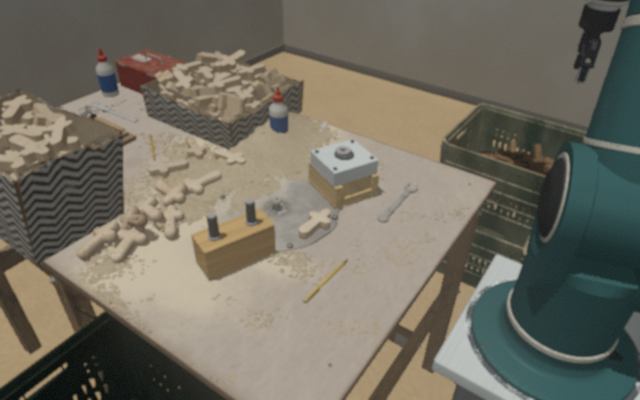

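View pics/top0.png

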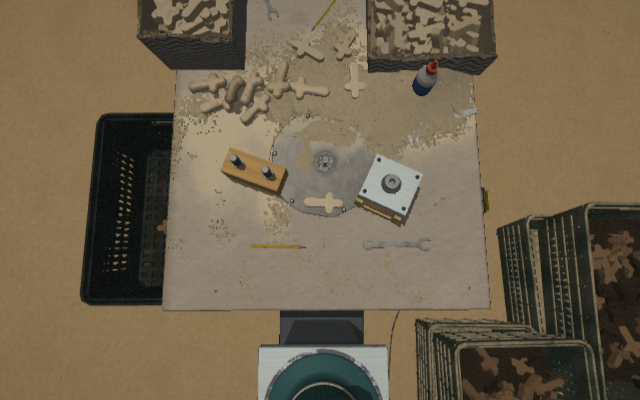

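```bash
python3 - <<'E'
import cv2
a=cv2.imread('pics/side0.png');b=cv2.imread('pics/top0.png')
c1=cv2.resize(a[110:310,180:440],None,fx=3,fy=3,interpolation=3)
c2=cv2.resize(b[110:260,210:450],None,fx=3.3,fy=3.3,interpolation=3)
cv2.imwrite('pics/s0c.png',c1);cv2.imwrite('pics/t0c.png',c2)
E
```

```text
(no output)
```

View pics/s0c.png

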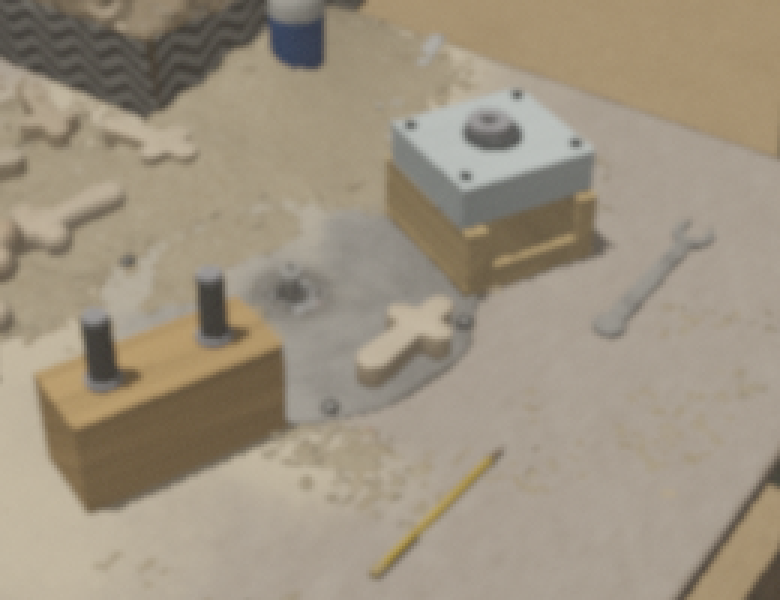

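View pics/t0c.png

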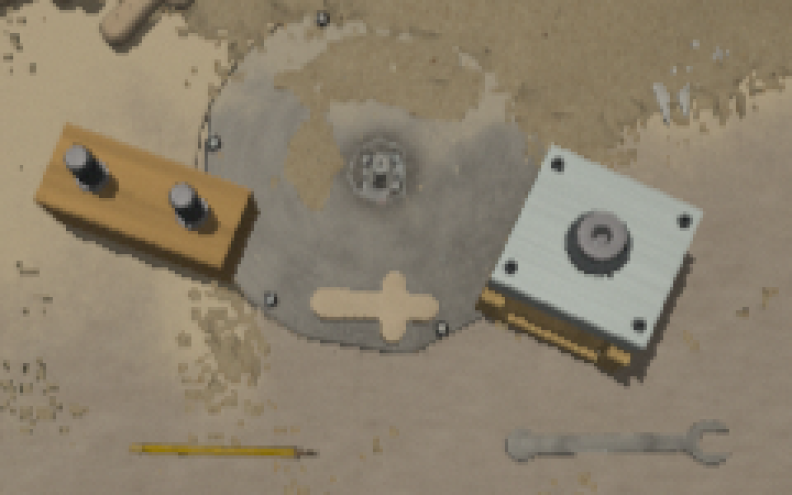

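```bash
python3 - <<'E'
from h import *
A=onz('top',77/3.3+210,152/3.3+110,.130);B=onz('top',182/3.3+210,190/3.3+110,.130)
print('top caps',A,B,np.linalg.norm(A-B))
C=onz('side',95/3+180,317/3+110,.130);D=onz('side',208/3+180,272/3+110,.130)
print('side caps',C,D,np.linalg.norm(C-D))
def tri(u1,u2):
    o,d=ray('top',*u1);p,e=ray('side',*u2);d/=np.linalg.norm(d);e/=np.linalg.norm(e)
    s=np.linalg.lstsq(np.c_[d,-e],p-o,rcond=None)[0];return (o+s[0]*d+p+s[1]*e)/2,np.linalg.norm(o+s[0]*d-p-s[1]*e)
print(tri((77/3.3+210,152/3.3+110),(95/3+180,317/3+110)));print(tri((182/3.3+210,190/3.3+110),(208/3+180,272/3+110)))
# fixture screws z=.096
T=[onz('top',x/3.3+210,y/3.3+110,.096) for x,y in((558,164),(685,221),(510,267),(638,326))]
S=[onz('side',x/3+180,y/3+110,.096) for x,y in((517,94),(576,143),(410,125),(465,176))]
print(np.array(T),np.mean(T,0));print(np.array(S),np.mean(S,0))
print('collar top', onz('top',600/3.3+210,233/3.3+110,.110), onz('side',490/3+180,120/3+110,.110))
for n in('top','side'):
  im=r.read_camera(n);
  c=im[150:215,355:425] if n=='top' else im[130:195,300:385]
  cv2.imwrite(f'pics/{n}_g.png',cv2.resize(c,None,fx=9,fy=9,interpolation=cv2.INTER_CUBIC)[:,:,::-1])
  for t in('drift','thick_drift'):
    for d in r.silhouettes(t,n)[:2]:
        m=d['region'];ys,xs=np.nonzero(m);print(n,t,d['p'],xs.min(),xs.max(),ys.min(),ys.max(),m.sum())
E
```

```text
top caps [0.59984066 0.20368132 0.13      ] [0.57204098 0.12938335 0.13      ] 0.07932849603320022
side caps [0.59268593 0.20973756 0.13      ] [0.56719794 0.13414173 0.13      ] 0.07977698962925583
(array([0.60060733, 0.20451407, 0.1233183 ]), np.float64(0.0025480357920019616))
(array([0.57255571, 0.12967483, 0.12513787]), np.float64(0.001579061352479764))
[[ 0.5985155  -0.13894064  0.096     ]
 [ 0.55564124 -0.22906781  0.096     ]
 [ 0.52254115 -0.10216412  0.096     ]
 [ 0.47945959 -0.19201934  0.096     ]] [ 0.53903937 -0.16554798  0.096     ]
[[ 0.55549812 -0.22856356  0.096     ]
 [ 0.47904891 -0.19193584  0.096     ]
 [ 0.59792859 -0.13682289  0.096     ]
 [ 0.52296049 -0.10166545  0.096     ]] [ 0.53885903 -0.16474693  0.096     ]
collar top [ 0.54415502 -0.16472932  0.11      ] [ 0.5393992  -0.16102199  0.11      ]
side drift 0.83 206 219 213 241 325
side thick_drift 0.64 244 255 199 226 257
```

View pics/top_g.png

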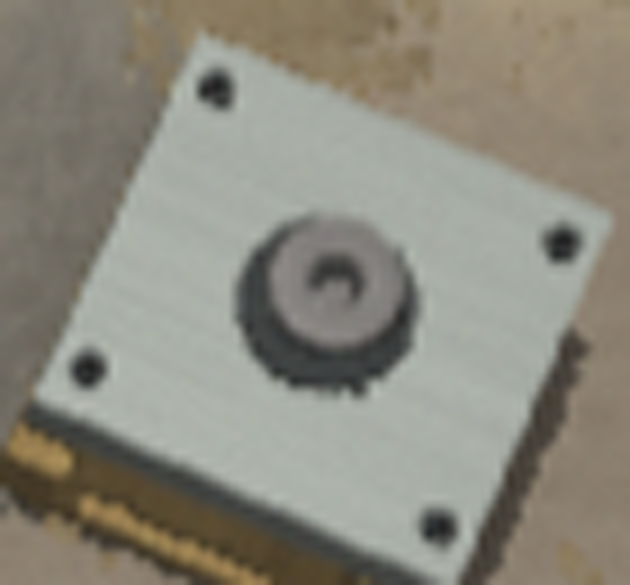

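View pics/side_g.png

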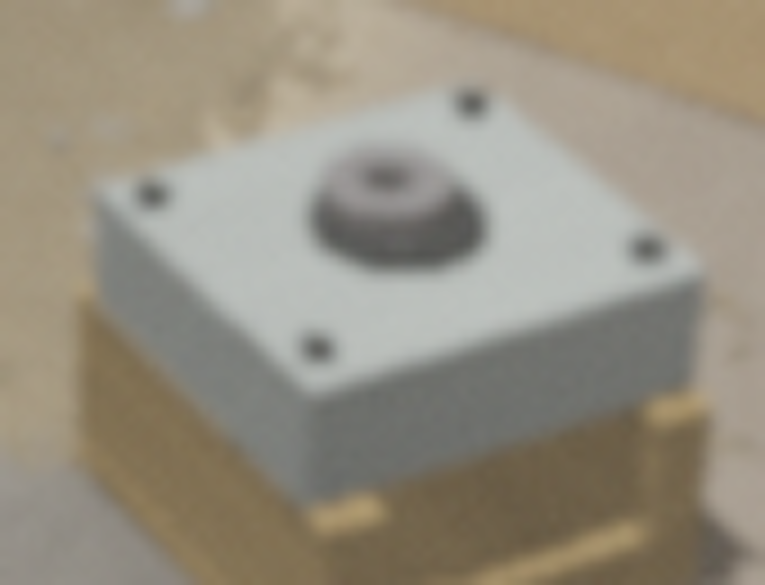

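```bash
cat > fit.py <<'E'
from h import *
from scipy.optimize import minimize
def circ(n,c,rad,z,K=60):
    a=np.linspace(0,2*np.pi,K,endpoint=False)
    return np.array([proj(n,(c[0]+rad*np.cos(t),c[1]+rad*np.sin(t),z)) for t in a])
SS=8
def mask(polys,x0,y0,w,h):
    m=np.zeros((h*SS,w*SS),np.float32)
    P=[np.round(((p-[x0,y0]+.5)*SS-.5)*16).astype(np.int32) for p in polys]
    if len(P)>1: P=[cv2.convexHull(np.vstack(P))]
    cv2.fillPoly(m,P,1.0,shift=4); return m
def model(n,im,c,off,zf,sig,box):
    x0,y0,w,h=box; hc=(c[0]+off[0],c[1]+off[1])
    fl=mask([circ(n,c,.024,.096),circ(n,c,.024,zf)],*box); flt=mask([circ(n,c,.024,zf)],*box)
    cs=mask([circ(n,hc,.018,zf),circ(n,hc,.018,.110)],*box); ct=mask([circ(n,hc,.018,.110)],*box)
    ho=mask([circ(n,hc,.0068,.110)],*box)
    hd=ho*mask([circ(n,hc,.0068,.098)],*box)
    L=[1-np.maximum(fl,np.maximum(cs,ct))]
    L.append(fl*(1-flt)*(1-np.maximum(cs,ct))); L.append(flt*(1-np.maximum(cs,ct))); L.append(cs*(1-ct)); L.append(ct*(1-ho)); L.append(ho-hd); L.append(hd)
    A=[cv2.resize(cv2.GaussianBlur(l,(0,0),sig*SS),(w,h),interpolation=cv2.INTER_AREA).ravel() for l in L]
    A=np.array(A).T; B=im[y0:y0+h,x0:x0+w].reshape(-1,3).astype(float)
    X,_,_,_=np.linalg.lstsq(np.c_[A],B,rcond=1e-4); R=B-A@X
    return (R**2).mean(),X
E
cat > runfit.py <<'E'
from fit import *
boxes={'top':(376,168,32,32),'side':(328,138,32,26)}
cen={'top':np.array([.53904,-.16555]),'side':np.array([.53886,-.16475])}
for n in('top','side'):
    im=np.mean([r.read_camera(n) for _ in range(4)],0)
    def f(p,full=False):
        return model(n,im,cen[n]+p[:2]/1000,p[2:4]/1000,.096+.001*np.clip(p[4],1,12),np.clip(p[5],.3,2),boxes[n])[0]
    best=[]
    for a in np.arange(0,360,45):
        p0=np.array([0,0,4*np.cos(np.radians(a)),4*np.sin(np.radians(a)),5,.6])
        def g(q): return f(np.r_[q[0],q[1],4*np.cos(q[2]),4*np.sin(q[2]),q[3],q[4]])+2*(q[0]**2+q[1]**2)
        s=minimize(g,[0,0,np.radians(a),5,.6],method='Nelder-Mead',options=dict(maxfev=160,initial_simplex=np.array([0,0,np.radians(a),5,.6])+np.vstack([np.zeros(5),np.diag([.7,.7,.5,2,.3])])))
        best.append((s.fun,np.degrees(s.x[2])%360,s.x[[0,1,3,4]].round(2)))
    best.sort(key=lambda b:b[0])
    for b in best[:5]: print(n,b)
E
time python3 runfit.py
```

```text
Traceback (most recent call last):
  File "runfit.py", line 12, in <module>
    s=minimize(g,[0,0,np.radians(a),5,.6],method='Nelder-Mead',options=dict(maxfev=160,initial_simplex=np.array([0,0,np.radians(a),5,.6])+np.vstack([np.zeros(5),np.diag([.7,.7,.5,2,.3])])))
  File "runfit.py", line 11, in g
    def g(q): return f(np.r_[q[0],q[1],4*np.cos(q[2]),4*np.sin(q[2]),q[3],q[4]])+2*(q[0]**2+q[1]**2)
                     ~^^^^^^^^^^^^^^^^^^^^^^^^^^^^^^^^^^^^^^^^^^^^^^^^^^^^^^^^^^
  File "runfit.py", line 7, in f
    return model(n,im,cen[n]+p[:2]/1000,p[2:4]/1000,.096+.001*np.clip(p[4],1,12),np.clip(p[5],.3,2),boxes[n])[0]
           ~~~~~^^^^^^^^^^^^^^^^^^^^^^^^^^^^^^^^^^^^^^^^^^^^^^^^^^^^^^^^^^^^^^^^^^^^^^^^^^^^^^^^^^^^^^^^^^^^^
  File "fit.py", line 14, in model
    fl=mask([circ(n,c,.024,.096),circ(n,c,.024,zf)],*box); flt=mask([circ(n,c,.024,zf)],*box)
                                                                     ~~~~^^^^^^^^^^^^^
  File "fit.py", line 5, in circ
    return np.array([proj(n,(c[0]+rad*np.cos(t),c[1]+rad*np.sin(t),z)) for t in a])
                     ~~~~^^^^^^^^^^^^^^^^^^^^^^^^^^^^^^^^^^^^^^^^^^^^^
  File "h.py", line 10, in proj
    f,cx,cy,T=cal(n); q=T[:3,:3].T@(np.asarray(p)-T[:3,3]); return np.array([cx+f*q[0]/q[2],cy+f*q[1]/q[2]])
              ~~~^^^
  File "h.py", line 4, in cal
    c=r.get_calibration(n); f=200/np.tan(np.radians(c["vertical_fov"])/2); return f,c["cx"],c["cy"],np.array(c["cam_to_world"])
ValueError: time passes only in moves, steps and waits

real	0m17.443s
user	0m3.300s
sys	0m1.678s
```

```bash
python3 - <<'E'
s=open('h.py').read()
s=s.replace("def cal(n):\n","import functools\n@functools.lru_cache\ndef cal(n):\n")
open('h.py','w').write(s)
s=open('fit.py').read()
s=s.replace("np.array([proj(n,(c[0]+rad*np.cos(t),c[1]+rad*np.sin(t),z)) for t in a])","projm(n,np.c_[c[0]+rad*np.cos(a),c[1]+rad*np.sin(a),np.full(K,z)])")
s=s.replace("SS=8","def projm(n,P):\n    f,cx,cy,T=cal(n); q=(P-T[:3,3])@T[:3,:3]; return np.c_[cx+f*q[:,0]/q[:,2],cy+f*q[:,1]/q[:,2]]\nSS=8")
open('fit.py','w').write(s)
s=open('runfit.py').read().replace("np.mean([r.read_camera(n) for _ in range(4)],0)","cv2.imread(f'pics/{n}0.png')[:,:,::-1]")
open('runfit.py','w').write(s)
E
time python3 runfit.py; python3 -c "
from h import *
print(r.state()['time'])"
```

```text
top (np.float64(44.335634090888675), np.float64(1.8910999573057552), array([1.01, 0.89, 0.58, 0.48]))
top (np.float64(44.567707176551735), np.float64(0.7617956516016875), array([ 1.  ,  0.88, -4.08,  0.45]))
top (np.float64(44.71041261020686), np.float64(0.657721158400286), array([0.98, 0.91, 1.08, 0.41]))
top (np.float64(46.51709723489032), np.float64(358.35228024337215), array([0.78, 1.03, 3.38, 0.47]))
top (np.float64(46.8117627347256), np.float64(357.8331895222125), array([0.75, 1.06, 3.48, 0.49]))
side (np.float64(146.52156051948205), np.float64(40.19046630100712), array([ 0.18,  0.68, -6.9 ,  0.8 ]))
side (np.float64(146.6832729051616), np.float64(39.44641935259227), array([ 0.39,  0.82, -3.91,  0.79]))
side (np.float64(146.8172638393214), np.float64(37.32739703284722), array([ 0.19,  0.87, -0.61,  0.78]))
side (np.float64(146.8278821546224), np.float64(44.23374566185455), array([0.33, 0.43, 0.18, 0.75]))
side (np.float64(146.98850142280284), np.float64(41.49749726917268), array([0.35, 0.61, 0.74, 0.81]))
1.0
real	0m43.176s
user	0m38.026s
sys	0m0.200s
```

>>> send_rows([
  [[0,0,0,-9.2,6],[0,0,0,-9.2,6],[0,0,0,-9.2,6],[0,0,0,-9.2,6],[0,0,0,-9.2,6],[0,0,0,-9,6],[-3.5,0,0.5,0,6],[-4.5,0,0.65,0,6],[-4.5,0,0.65,0,6],[-4.5,0,0.65,0,6],[-4.5,0,0.65,0,6],[-4.5,0,0.65,0,6]],
], grip_force=40)

```text
time: 2.5
tool_pos: [0.2831, -0.3734, 0.2151]
tool_rot: [[-0.351, 0.0, 0.937], [-0.937, -0.0, -0.351], [0.0, -1.0, 0.0]]
contact_force: [0.8, -0.4, -0.3]
finger_gap: 0.697
```

>>> send_rows([
  [[-5.4,0,0.78,0,6],[-5.4,0,0.78,0,6],[-5.4,0,0.78,0,6],[-5.4,0,0.78,0,6],[-5.4,0,0.78,0,6],[-5.4,0,0.78,0,6],[-5.4,0,0.78,0,6],[-5.4,0,0.78,0,6],[-5.4,0,0.78,0,6],[-5.4,0,0.78,0,6],[-5.4,0,0.78,0,6],[-4,0,0.6,0,6]],
])

```text
time: 4.0
tool_pos: [0.5914, 0.1891, 0.2148]
tool_rot: [[-0.35, -0.0, 0.937], [-0.937, 0.0, -0.35], [-0.0, -1.0, -0.0]]
contact_force: [-0.2, -1.3, -0.4]
finger_gap: 0.702
```

```bash
python3 - <<'E'
from h import *
s=r.state();print(s['time'],s['tool_pos'],s['tool_rot'],s['finger_gap'])
a=save('side','s1');b=save('top','t1')
cv2.imwrite('pics/s1c.png',cv2.resize(a[110:290,150:310],None,fx=4,fy=3.3333,interpolation=3)[:,:,::-1])
cv2.imwrite('pics/s1c.png',cv2.resize(a[120:300,150:310],None,fx=3.3,fy=3.3,interpolation=3)[:,:,::-1])
cv2.imwrite('pics/t1c.png',cv2.resize(b[110:230,180:320],None,fx=4,fy=4,interpolation=3)[:,:,::-1])
E
```

```text
4.0 [0.59139523 0.189072   0.21484728] [[-3.49678896e-01 -8.53433721e-05  9.36869608e-01]
 [-9.36869513e-01  4.90304792e-04 -3.49678816e-01]
 [-4.29508889e-04 -9.99999876e-01 -2.51404842e-04]] 0.7016882275665394
```

View pics/s1c.png

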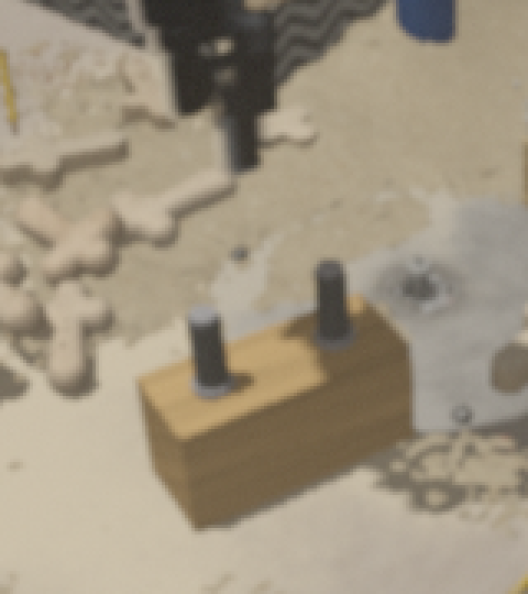

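View pics/t1c.png

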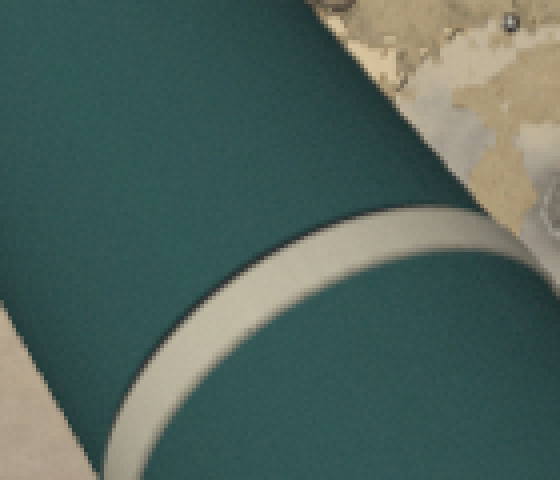

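```bash
python3 - <<'E'
from h import *
for nm,p in(('A',(.5998,.2037)),('Aside',(.5988,.2030)),('B',(.572,.1294))):
  for z in(.13,.08,.075): print(nm,z,(proj('side',(*p,z))-[150,120]+.5)*3.3-.5, (proj('top',(*p,z))-[210,110]+.5)*3.3-.5)
print((proj('side',r.state()['tool_pos'])-[150,120]+.5)*3.3)
E
```

```text
A 0.13 [203.19323589 306.74715219] [ 78.1214894  153.20623516]
A 0.08 [212.84607324 373.87124389] [ 93.46544074 171.61787077]
A 0.075 [213.77771538 380.34971551] [ 94.90876506 173.34975592]
Aside 0.13 [205.36359143 306.77507743] [ 79.07007593 154.58056526]
Aside 0.08 [214.94724491 373.89686999] [ 94.36541683 172.92106135]
Aside 0.075 [215.87221048 380.37512462] [ 95.8041518 174.6462346]
B 0.13 [328.12495726 260.49645006] [183.12503448 191.20728137]
B 0.08 [333.59227783 326.49866755] [192.82657896 207.64892316]
B 0.075 [334.12067324 332.87752699] [193.73883122 209.19495791]
[214.39248668 177.96330545]
```

>>> send_rows([
  [[-0.9,0,0.1,0,6],[-0.86,0,0.06,0,6],[0,2,0,0,6],[0,3,0,0,6],[0,3,0,0,6],[0,2,0,0,6],[0,0.8,0,0,6],[0,0,0,0,6]],
])

```text
time: 5.1
tool_pos: [0.5984, 0.2028, 0.107]
tool_rot: [[-0.351, -0.0, 0.937], [-0.937, 0.0, -0.351], [-0.0, -1.0, -0.0]]
contact_force: [0.1, -0.3, 1.1]
finger_gap: 0.704
```

```bash
python3 - <<'E'
from h import *
a=save('side','s2')
cv2.imwrite('pics/s2c.png',cv2.resize(a[120:300,150:310],None,fx=3.3,fy=3.3,interpolation=3)[:,:,::-1])
E
```

```text
(no output)
```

View pics/s2c.png

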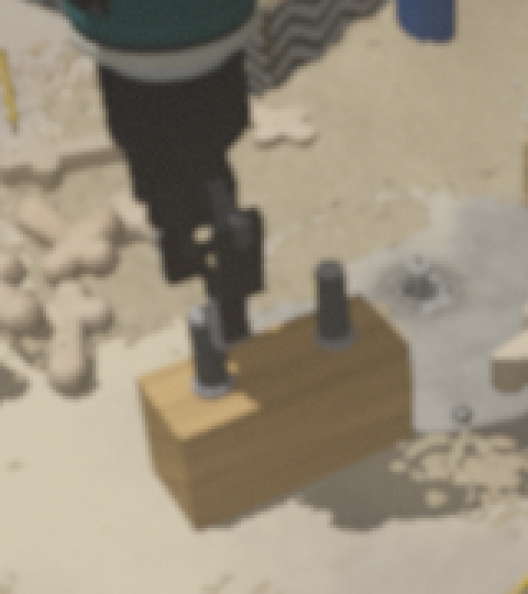

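>>> send_rows([
  [[0,0,0,0,4],[0,0,0,0,3],[0,0,0,0,2],[0,0,0,0,1.5],[0,0,0,0,1.2],[0,0,0,0,1.2]],
], grip_force=40)

```text
time: 5.9
tool_pos: [0.5985, 0.2031, 0.1074]
tool_rot: [[-0.35, 0.0, 0.937], [-0.937, 0.0, -0.35], [-0.001, -1.0, 0.0]]
contact_force: [-1.5, 0.1, 5.7]
finger_gap: 0.191
```

```bash
python3 - <<'E'
from h import *
a=save('side','s3')
cv2.imwrite('pics/s3c.png',cv2.resize(a[120:300,150:310],None,fx=3.3,fy=3.3,interpolation=3)[:,:,::-1])
E
```

```text
(no output)
```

View pics/s3c.png

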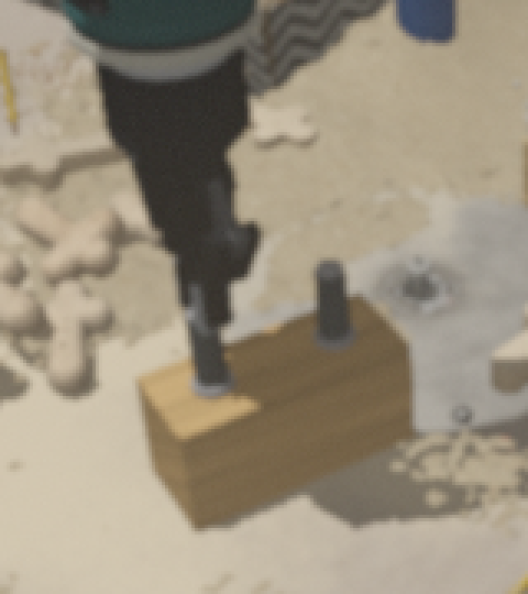

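```bash
python3 - <<'E'
from h import *
s=r.state(); p=s['tool_pos'];R=s['tool_rot'];print(s['finger_gap'],s['contact_force'],s['ft_torque'])
a=cv2.imread('pics/s3.png')
c=cv2.resize(a[170:260,180:250],None,fx=8,fy=6.6,interpolation=3); c=cv2.resize(a[160:250,180:260],None,fx=6.6,fy=6.6,interpolation=3)
for y,col in((-.054,(0,255,255)),(0,(0,0,255)),(.019,(0,255,0))):
  for z in(-.018,-.01,.01,.018):
    q=(proj('side',p+R[:,1]*y+R[:,2]*z)-[180,160]+.5)*6.6-.5
    cv2.circle(c,tuple(int(v) for v in q),3,col,-1)
cv2.imwrite('pics/s3d.png',c)
E
```

```text
0.18707761197718456 [-1.37185452  0.90389454  5.65805585] [ 0.14552134  0.39919156 -0.01888458]
```

View pics/s3d.png

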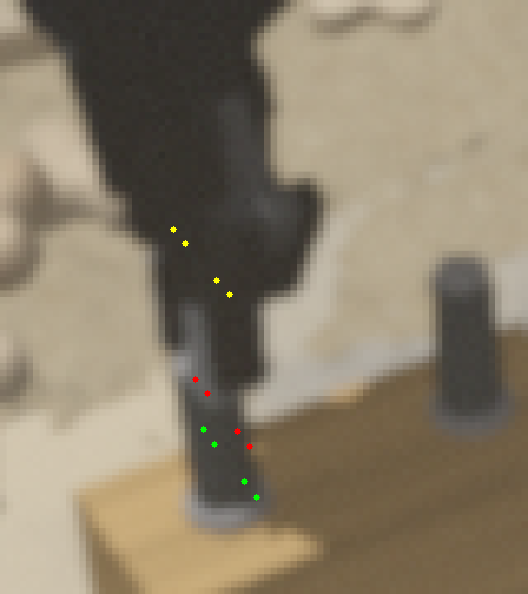

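```bash
python3 - <<'E'
from h import *
b=cv2.imread('pics/side0.png')
o=[]
for n,p in(('s1',(.5914,.1891,.2148)),('s2',(.5984,.2028,.107)),('s3',(.5985,.2031,.1074))):
  a=cv2.imread(f'pics/{n}.png')
  c=cv2.resize(a[120:260,180:250],None,fx=3.6,fy=3.6,interpolation=3)
  d=cv2.resize(cv2.absdiff(a,b)[120:260,180:250],None,fx=3.6,fy=3.6,interpolation=0)*2
  q=(proj('side',np.array(p)-[0,0,.019])-[180,120]+.5)*3.6-.5
  for m in(d,): cv2.circle(m,tuple(int(v) for v in q),3,(0,255,0),-1)
  o+= [np.vstack([c,d])]
m=np.hstack(o);m=cv2.resize(m,None,fx=.59,fy=.59) if 0 else m
print(m.shape);cv2.imwrite('pics/diff.png',cv2.resize(m,None,fx=.59,fy=.59,interpolation=cv2.INTER_AREA))
cv2.imwrite('pics/diff2.png',np.hstack([x[504:] for x in o]))
E
```

```text
(1008, 756, 3)
```

View pics/diff2.png

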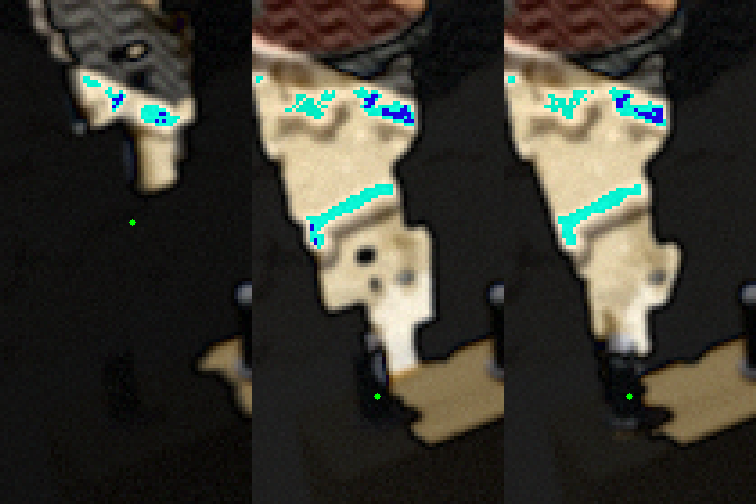

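```bash
python3 - <<'E'
from h import *
p=np.array([.1562,-.6048,.2144]);R=np.array([[-0.9682, -0.0004, 0.2501], [-0.2501, 0.0011, -0.9682], [0.0001, -1.0, -0.0012]])
a=cv2.imread('pics/side0.png');c=cv2.resize(a[0:120,540:640],None,fx=5,fy=5,interpolation=3)
for y,col in((-.054,(0,255,255)),(0,(0,0,255)),(.006,(0,255,0)),(.019,(255,0,0))):
  for z in(-.0427,.0427):
    q=(proj('side',p+R[:,1]*y+R[:,2]*z)-[540,0]+.5)*5; cv2.circle(c,tuple(int(v) for v in q),4,col,-1)
cv2.imwrite('pics/st.png',c)
E
```

```text
(no output)
```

View pics/st.png

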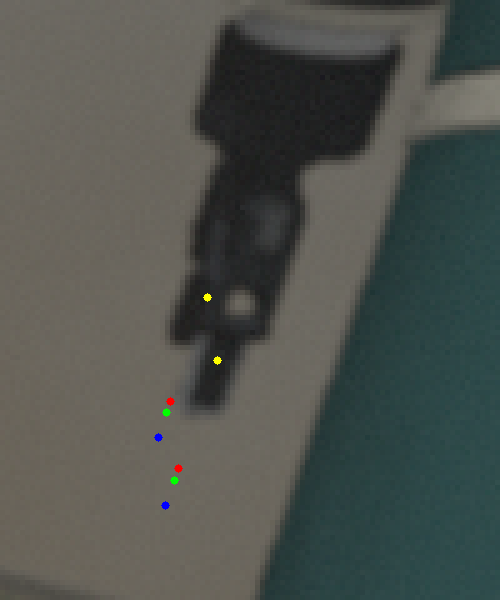

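>>> send_rows([
  [[0,-0.4,0,0,1.2],[0,-0.4,0,0,1.2],[0,-0.4,0,0,1.2],[0,0,0,0,1.2]],
])

```text
time: 6.45
tool_pos: [0.5986, 0.2028, 0.1193]
tool_rot: [[-0.351, 0.0, 0.937], [-0.937, 0.0, -0.351], [-0.0, -1.0, 0.0]]
contact_force: [0.4, 0.2, -2.7]
finger_gap: 0.187
```

```bash
python3 - <<'E'
from h import *
s=r.state();print(s['tool_pos'],s['finger_gap'],s['contact_force'])
a=save('side','s4')
c=cv2.resize(a[160:250,180:260],None,fx=6.6,fy=6.6,interpolation=3)
cv2.imwrite('pics/s4c.png',c[:,:,::-1])
E
```

```text
[0.59856734 0.20281041 0.1193474 ] 0.1871171996116623 [ 0.38771272  0.20367095 -2.69782943]
```

View pics/s4c.png

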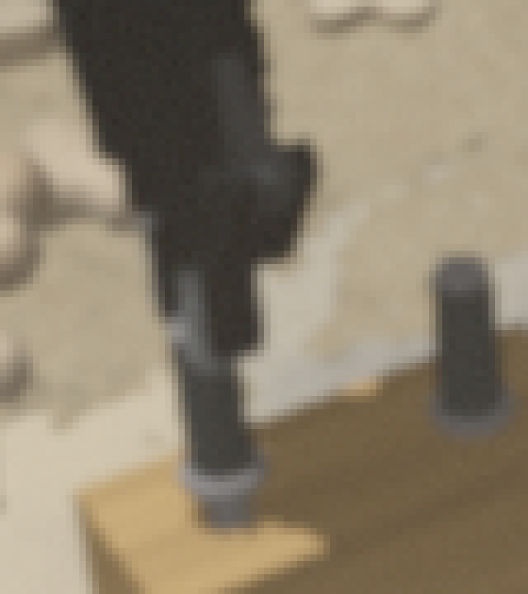

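```bash
python3 - <<'E'
from h import *
a=cv2.imread('pics/s4.png').astype(int)
for v in range(228,242): print(v,' '.join('%3d/%3d'%(a[v,u,0],a[v,u,2]) for u in range(205,223)))
for n in('drift','thick_drift'):
    for d in r.look_for(n,'side')[:3]: print(n,d['p'],np.array(d['point'])*[640,400])
E
```

```text
228 154/199 144/193 126/170 101/132  75/ 89  65/ 71  65/ 71  64/ 72  60/ 67  61/ 67  59/ 67  56/ 65  61/ 71  74/ 88  82/106  80/116  74/117  72/118
229 136/195 131/188 123/167 104/130  81/ 91  65/ 72  64/ 70  63/ 70  60/ 69  61/ 68  60/ 67  62/ 69  62/ 70  73/ 83  83/ 97  81/110  73/113  68/115
230 122/190 128/184 132/167 120/136  93/100  76/ 81  65/ 73  65/ 72  63/ 70  61/ 69  62/ 71  66/ 74  74/ 81  85/ 91  86/ 96  79/104  72/112  70/115
231 119/188 131/183 139/167 136/147 115/119  96/100  82/ 88  77/ 83  75/ 81  80/ 87  83/ 89  93/ 98 101/106 102/108  93/103  81/105  71/112  70/115
232 118/189 129/184 139/169 142/153 135/140 124/127 117/120 106/112 102/107 108/113 111/115 117/122 117/120 107/115  93/108  78/108  71/113  72/116
233 120/195 123/188 129/174 133/155 137/145 137/141 134/138 128/132 125/131 125/130 124/129 118/123 113/121  99/112  84/109  76/112  70/114  70/115
234 122/200 123/196 122/185 120/164 122/145 126/136 128/134 129/134 123/129 123/125 114/120 106/113  96/108  86/106  74/110  69/111  68/111  67/110
235 121/198 123/198 120/193 113/177 109/152 104/129 107/119 110/
[... 335 characters left out ...]
/100  72/103  69/108  69/111  67/109  69/109
238 122/199 122/198 118/194 109/181  93/157  79/129  80/110  86/101  92/ 99  94/100  91/ 99  88/100  81/100  76/110  75/121  74/127  75/127  74/122
239 121/197 121/196 115/192 112/184 101/168  88/147  86/129  90/118  93/113  96/114  95/119  91/119  85/118  84/128  87/145  93/157  93/158  88/149
240 119/194 117/191 114/188 114/186 108/180 104/171  97/159  98/150 100/144 101/145 104/154 101/154  95/151  95/155 103/171 106/180 109/182 105/175
241 115/189 116/189 114/187 114/187 115/187 111/185 110/180 110/177 107/172 106/172 110/178 110/179 107/176 106/178 113/186 116/191 116/192 115/191
drift 0.85 [212.672 225.2  ]
thick_drift 0.51 [248.384 215.6  ]
```

>>> send_rows([
  [[0,-0.4,0,0,1.2],[0,0,0,0,1.2]],
])

```text
time: 6.85
tool_pos: [0.5986, 0.2029, 0.1234]
tool_rot: [[-0.35, 0.0, 0.937], [-0.937, 0.0, -0.35], [-0.0, -1.0, 0.0]]
contact_force: [0.7, -0.4, -3.3]
finger_gap: 0.184
```

```bash
python3 - <<'E'
from h import *
s=r.state();print(s['tool_pos'],s['finger_gap'],s['contact_force'])
a=save('side','s5').astype(int)
d=a[:,:,0]-a[:,:,2]
for v in range(228,243): print(v,d[v,204:224])
for n in('drift','thick_drift'):
    for e in r.look_for(n,'side')[:3]: print(n,e['p'],np.array(e['point'])*[640,400])
    for e in r.silhouettes(n,'side')[:1]:
        print(n); print([(v,int(e['region'][v].sum())) for v in range(190,246) if e['region'][v].any()])
E
```

```text
[0.59856103 0.20292495 0.1233687 ] 0.18400939272339084 [ 0.72943097 -0.41479465 -3.26875468]
228 [42 43 36 24 13  6  7  6  7  9  6  7  8  6  7 13 29 42 46 47]
229 [52 54 41 22  7  4  5  6  7  7  6  7  7  6  7 15 29 41 46 44]
230 [66 65 45 21  6  4  3  5  5  5  4  5  5  5  7 17 32 43 46 46]
231 [73 70 53 28 10  5  4  4  4  3  3  5  5  8 12 25 37 44 48 46]
232 [75 74 65 46 28 14  7  5  4  4  6  6  6 12 25 36 42 45 45 44]
233 [76 76 73 66 52 37 21 10  6  6  6  7 10 20 36 44 43 46 43 45]
234 [76 77 77 74 68 59 42 24 10  5  7  7 12 26 38 45 44 45 44 43]
235 [76 77 77 76 74 68 54 35 14  6  7  7 11 22 36 44 43 43 43 43]
236 [77 77 76 76 72 67 52 31 14  6  6  7 10 19 33 40 42 42 42 42]
237 [76 76 75 75 72 64 49 29 14  5  7  6  8 18 30 41 43 44 43 43]
238 [77 77 76 75 71 64 51 31 16  8  8  8 11 20 33 43 49 50 50 45]
239 [77 76 75 75 71 68 58 45 30 22 21 23 27 32 42 53 60 63 61 56]
240 [75 74 74 73 74 71 67 61 53 49 48 51 54 55 60 66 69 71 71 69]
241 [74 74 74 74 74 73 72 71 67 66 65 68 70 70 70 74 73 74 75 75]
242 [74 72 73 73 72 75 73 74 73 73 72 74 73 73 75 76 76 75 76 77]
drift 0.75 [210.112 226.2  ]
drift 0.29 [232.704 243.6  ]
drift
[(210, 1), (211, 2), (212, 2), (213, 3), (214, 4), (215, 9), (216, 10), (217, 10), (218, 10), (219, 10), (220, 10), (221, 10), (222, 10), (223, 9), (224, 10), (225, 10), (226, 11), (227, 11), (228, 13), (229, 13), (230, 13), (231, 12), (232, 11), (233, 9), (234, 8), (235, 7), (236, 6), (237, 6), (238, 5), (239, 4)]
thick_drift 0.85 [248.192 215.6  ]
thick_drift
[(199, 5), (200, 8), (201, 9), (202, 10), (203, 11), (204, 10), (205, 10), (206, 10), (207, 10), (208, 10), (209, 10), (210, 11), (211, 11), (212, 11), (213, 11), (214, 11), (215, 10), (216, 10), (217, 11), (218, 11), (219, 12), (220, 12), (221, 12), (222, 12), (223, 12), (224, 10), (225, 8), (226, 5)]
```

>>> send_rows([
  [[0,-1.5,0,0,1.2],[0,-3,0,0,1.2],[0,-3,0,0,1.2],[0,-3,0,0,1.2],[0,-2,0,0,1.2],[2,0,0.4,0,1.2],[3.5,0,0.7,0,1.2],[4.5,0,0.95,0,1.2],[4.5,0,0.95,0,1.2],[4.5,0,0.95,0,1.2],[4.5,0,0.95,0,1.2],[4.5,0,0.95,0,1.2]],
])

```text
time: 8.6
tool_pos: [0.5546, -0.0814, 0.2484]
tool_rot: [[-0.35, 0.0, 0.937], [-0.937, -0.0, -0.35], [0.0, -1.0, 0.0]]
contact_force: [0.4, -0.5, -1.1]
finger_gap: 0.19
```

>>> send_rows([
  [[3.5,0,0.75,0,1.2],[2.7,0,0.6,0,1.2],[1.5,0,0.3,0,1.2],[0.54,0,0.1,0,1.2],[0,1,0,0,1.2],[0,1,0,0,1.2],[0,0,0,0,1.2]],
])

```text
time: 9.48
tool_pos: [0.5422, -0.1624, 0.2269]
tool_rot: [[-0.349, -0.002, 0.937], [-0.937, 0.001, -0.349], [-0.0, -1.0, -0.002]]
contact_force: [-0.9, -0.2, -1.7]
finger_gap: 0.187
```

```bash
python3 - <<'E'
from h import *
s=r.state();print(s['time'],s['tool_pos'],s['finger_gap'],s['contact_force'])
a=save('side','s6')
b=save('top','t6')
cv2.imwrite('pics/s6c.png',cv2.resize(a[90:190,290:400],None,fx=6,fy=6,interpolation=3)[:,:,::-1])
cv2.imwrite('pics/t6c.png',cv2.resize(b[110:250,320:450],None,fx=4,fy=4,interpolation=3)[:,:,::-1])
E
```

```text
9.475 [ 0.54219826 -0.16239426  0.22685177] 0.18670781404713271 [-0.90172889 -0.18837786 -1.72069058]
```

View pics/s6c.png

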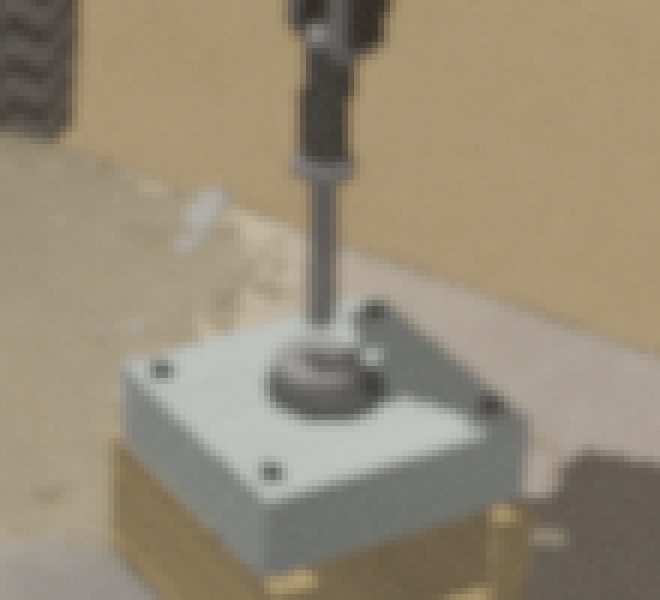

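View pics/t6c.png

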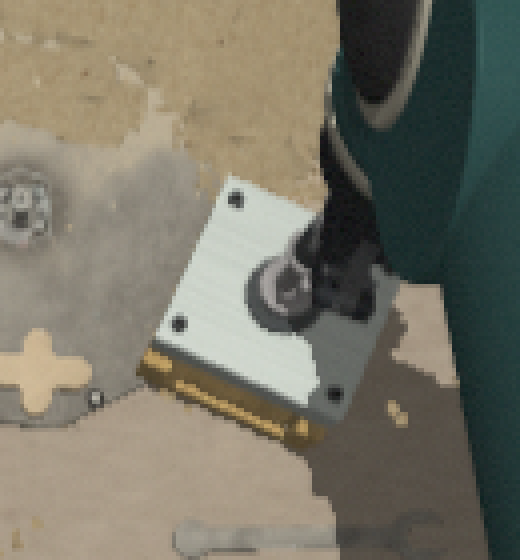

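```bash
cat > shaft.py <<'E'
from h import *
def shaftcols(im,rows,u0,u1):
    g=im.astype(float).mean(2); out=[]
    for v in rows:
        p=g[v,u0:u1]; n=len(p); bl=np.median(p[:4]); br=np.median(p[-4:]); x=np.arange(n)
        w=np.clip(np.where(x<n/2,bl,br)-p,0,None); w[w<0.25*w.max()]=0
        out.append((v,u0+(w*x).sum()/w.sum(), round(w.sum()/w.max(),1)))
    return out
E
python3 - <<'E'
from shaft import *
im=cv2.imread('pics/s6.png')[:,:,::-1]
c=shaftcols(im,range(120,146),334,354)
for k in c[::3]: print(k)
g=im.astype(float).mean(2); print('col profile',[(v,int(g[v,343]),int(g[v,344]),int(g[v,337])) for v in range(136,156)])
a=np.array([(v,u) for v,u,w in c if 122<=v<=141]); k=np.polyfit(a[:,0],a[:,1],1); print('fit',k,np.polyval(k,[120,144]))
P=np.array([.5422,-.1624]); 
for z in(.130,.195): print(z,proj('side',(*P,z)))
print('hole top est',proj('side',(.5440,-.1645,.11)),'side est',proj('side',(.5422,-.1615,.11)))
E
```

```text
(120, np.float64(343.6083916083916), np.float64(6.0))
(123, np.float64(343.51362984218076), np.float64(4.4))
(126, np.float64(343.3746701846966), np.float64(4.3))
(129, np.float64(343.1837988826816), np.float64(3.9))
(132, np.float64(343.03941908713693), np.float64(3.4))
(135, np.float64(343.3472877358491), np.float64(4.3))
(138, np.float64(343.57514638906963), np.float64(3.8))
(141, np.float64(342.1819852941176), np.float64(2.4))
(144, np.float64(342.1906116642959), np.float64(2.4))
col profile [(136, 99, 97, 170), (137, 100, 98, 166), (138, 98, 97, 158), (139, 99, 98, 161), (140, 97, 100, 169), (141, 97, 101, 173), (142, 98, 103, 177), (143, 111, 120, 183), (144, 139, 147, 189), (145, 159, 166, 190), (146, 163, 166, 185), (147, 151, 154, 174), (148, 131, 135, 163), (149, 106, 111, 156), (150, 97, 99, 153), (151, 109, 106, 144), (152, 127, 126, 129), (153, 129, 130, 110), (154, 114, 114, 98), (155, 99, 100, 92)]
fit [-3.06207888e-02  3.47209847e+02] [343.53535235 342.80045342]
0.13 [343.05558812 141.92415745]
0.195 [344.47578314 116.56550811]
hole top est [342.47299206 148.76429   ] side est [342.43005335 149.54020652]
```

```bash
python3 - <<'E'
from h import *
b=cv2.imread('pics/t6.png');o=cv2.imread('pics/top0.png')
c=np.hstack([cv2.resize(x[160:210,370:410],None,fx=10,fy=10,interpolation=3) for x in(b,o)])
for z in(.13,.195):
  print(z,proj('top',(.5422,-.1624,z)),(proj('top',(.5422,-.1624,z))-[370,160])*10)
print((proj('top',(.5440,-.1645,.11))-[370,160])*10,(proj('top',(.5422,-.1615,.11))-[370,160])*10)
cv2.imwrite('pics/t6d.png',c)
E
```

```text
0.13 [392.52225549 179.62704837] [225.22255487 196.27048374]
0.195 [398.53349421 173.14091331] [285.33494211 131.40913313]
[217.22438191 206.71461308] [204.6584     214.31842278]
```

View pics/t6d.png

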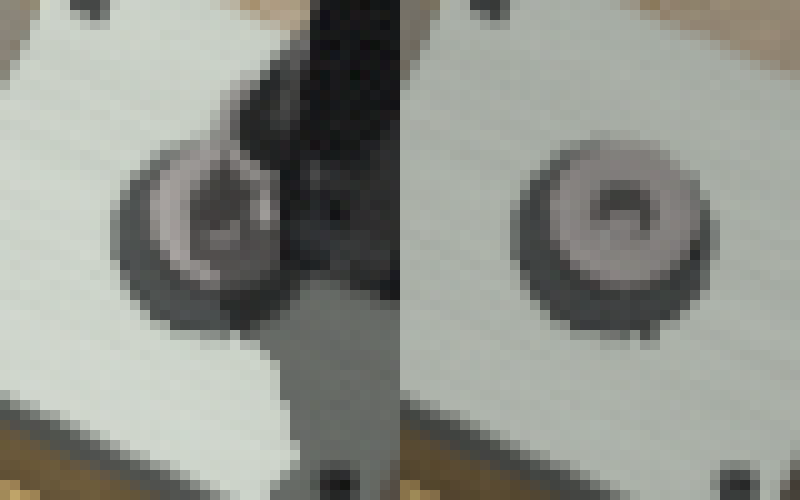

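>>> send_rows([
  [[0.07,0.6,0.1,0,1.2],[0,0.6,0,0,1.2],[0,0.4,0,0,1.2],[0,0,0,0,1.2]],
])

```text
time: 10.07
tool_pos: [0.5431, -0.1642, 0.2116]
tool_rot: [[-0.35, -0.001, 0.937], [-0.937, 0.0, -0.35], [-0.0, -1.0, -0.001]]
contact_force: [-0.1, 0.4, -1.1]
finger_gap: 0.192
```

```bash
python3 - <<'E'
from shaft import *
s=r.state();p=s['tool_pos'];print(s['time'],p,s['finger_gap'],s['contact_force'],s['ft_torque'])
a=save('side','s7');b=save('top','t7')
c1=cv2.resize(a[115:175,315:370],None,fx=10,fy=10,interpolation=3)[:,:,::-1]
c2=cv2.resize(b[160:210,370:410],None,fx=10,fy=10,interpolation=3)[:,:,::-1]
cv2.imwrite('pics/s7c.png',c1);cv2.imwrite('pics/t7c.png',c2)
tip=p-[0,0,.0974];print('tip',tip,proj('side',tip),proj('top',tip))
for k in shaftcols(a,range(128,150,2),334,352): print(k)
E
```

```text
10.075 [ 0.54310007 -0.16419994  0.21161146] 0.19187365540578444 [-0.12366822  0.44543299 -1.0682765 ] [ 0.01536619  0.01470786 -0.02186539]
tip [ 0.54310007 -0.16419994  0.11421146] [342.81574874 147.38179498] [391.95726273 180.67444998]
(128, np.float64(342.80725388601036), np.float64(4.4))
(130, np.float64(342.8865573770492), np.float64(3.7))
(132, np.float64(342.95779019242707), np.float64(4.0))
(134, np.float64(343.3489525909592), np.float64(4.1))
(136, np.float64(343.36432432432434), np.float64(4.1))
(138, np.float64(343.4429223744292), np.float64(3.9))
(140, np.float64(343.63699023549685), np.float64(4.6))
(142, np.float64(342.822629969419), np.float64(2.3))
(144, np.float64(341.36213991769546), np.float64(2.0))
(146, np.float64(341.23275862068965), np.float64(2.3))
(148, np.float64(341.77209077740224), np.float64(4.5))
```

View pics/s7c.png

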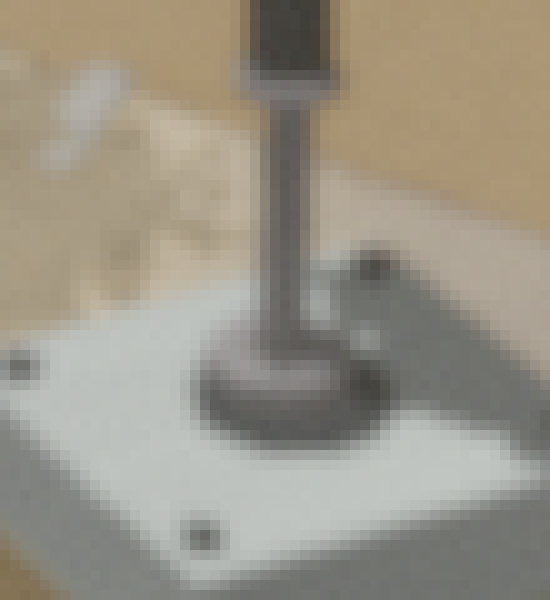

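View pics/t7c.png

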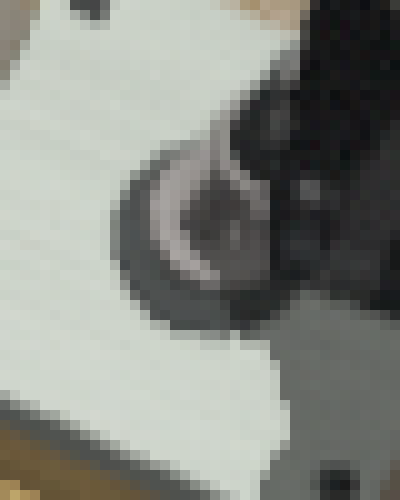

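>>> send_rows([
  [[0,0.15,0,0,1.2],[0,0.1,0,0,1.2],[0,0.07,0,0,1.2],[0,0.05,0,0,1.2],[0,0.05,0,0,1.2],[0,0,0,0,1.2]],
])

```text
time: 10.92
tool_pos: [0.5433, -0.1642, 0.2078]
tool_rot: [[-0.35, -0.0, 0.937], [-0.937, 0.0, -0.35], [-0.0, -1.0, -0.0]]
contact_force: [0.6, 0.1, -1.7]
finger_gap: 0.19
```

>>> send_rows([
  [[0,0.05,0,0,1.2],[0,0.05,0,0,1.2],[0,0,0,0,1.2]],
])

```text
time: 11.3
tool_pos: [0.5434, -0.1643, 0.2069]
tool_rot: [[-0.35, 0.0, 0.937], [-0.937, -0.0, -0.35], [-0.0, -1.0, 0.0]]
contact_force: [-0.3, -0.7, 0.7]
finger_gap: 0.19
```

>>> send_rows([
  [[0,0.05,0,0,1.2],[0,0.05,0,0,1.2],[0,0,0,0,1.2]],
])

```text
time: 11.68
tool_pos: [0.5439, -0.1644, 0.2066]
tool_rot: [[-0.35, 0.002, 0.937], [-0.937, -0.0, -0.35], [-0.0, -1.0, 0.002]]
contact_force: [0.1, 0.0, 9.5]
finger_gap: 0.185
```

>>> send_rows([
  [[0,-0.03,0,0,1.2],[-0.03,0,-0.05,0,1.2],[-0.03,0,-0.05,0,1.2],[0,0,0,0,1.2]],
])

```text
time: 12.18
tool_pos: [0.5431, -0.1635, 0.2067]
tool_rot: [[-0.35, 0.001, 0.937], [-0.937, -0.0, -0.35], [-0.0, -1.0, 0.002]]
contact_force: [0.6, -1.1, 6.7]
finger_gap: 0.189
```

>>> send_rows([
  [[-0.03,0,-0.05,0,1.2],[-0.03,0,-0.05,0,1.2],[-0.03,0,-0.04,0,1.2],[0,0,0,0,1.2]],
])

```text
time: 12.68
tool_pos: [0.5422, -0.1621, 0.2068]
tool_rot: [[-0.351, 0.002, 0.937], [-0.937, -0.0, -0.351], [-0.0, -1.0, 0.002]]
contact_force: [0.9, -0.2, 6.6]
finger_gap: 0.185
```

```bash
python3 - <<'E'
from shaft import *
s=r.state();p=s['tool_pos'];print(s['time'],p,s['ft_torque'])
a=save('side','s8');b=save('top','t8')
o=cv2.imread('pics/side0.png')[:,:,::-1]
z=lambda x:cv2.resize(x[128:164,325:362],None,fx=10.8,fy=16,interpolation=3)[:,:,::-1]
cv2.imwrite('pics/s8c.png',np.hstack([z(a),z(o)]))
c2=np.hstack([cv2.resize(x[160:210,370:410],None,fx=10,fy=10,interpolation=3)[:,:,::-1] for x in(b,cv2.imread('pics/top0.png')[:,:,::-1])])
cv2.imwrite('pics/t8c.png',c2)
print(proj('side',(p[0],p[1],.11)),proj('top',(p[0],p[1],.11)))
E
```

```text
12.675 [ 0.54221168 -0.16212933  0.20676336] [-0.11458382 -0.27279525  0.04681307]
[342.57132462 149.42587377] [390.73524362 181.4256142 ]
```

View pics/s8c.png

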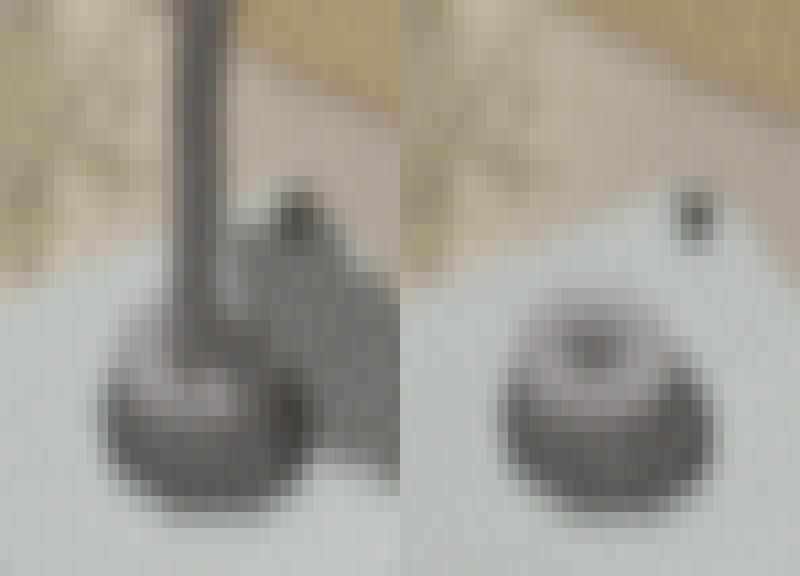

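View pics/t8c.png

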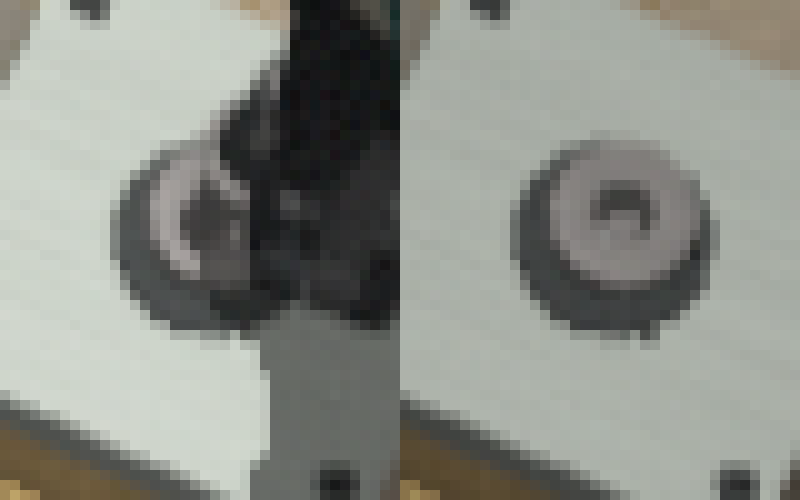

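```bash
python3 - <<'E'
from fit import *
def ov(n,f,box,S,p,tz,hole):
    a=cv2.imread(f'pics/{f}.png'); x0,y0,w,h=box
    c=cv2.resize(a[y0:y0+h,x0:x0+w],None,fx=S,fy=S,interpolation=0).astype(float); c=np.clip(c*1.4,0,255).astype(np.uint8)
    def dr(P,col):
        q=((P-[x0,y0]+.5)*S).astype(np.int32); cv2.polylines(c,[q],True,col,1)
    dr(circ(n,hole,.0068,.11),(0,255,0)); dr(circ(n,hole,.018,.11),(0,255,0))
    if p is not None: dr(circ(n,p,.006,tz),(0,0,255)); dr(circ(n,p,.013,tz+.065),(0,0,255))
    return c
tb=(376,164,32,32)
o=[ov('top','top0',tb,12,None,0,(.5437,-.1650)),ov('top','t8',tb,12,(.5422,-.1621),.1097,(.5437,-.1650))]
cv2.imwrite('pics/ovt.png',np.hstack(o))
sb=(326,130,32,32)
o=[ov('side','side0',sb,12,None,0,(.5425,-.1620)),ov('side','s8',sb,12,(.5422,-.1621),.1097,(.5425,-.1620))]
cv2.imwrite('pics/ovs.png',np.hstack(o))
E
```

```text
(no output)
```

View pics/ovt.png

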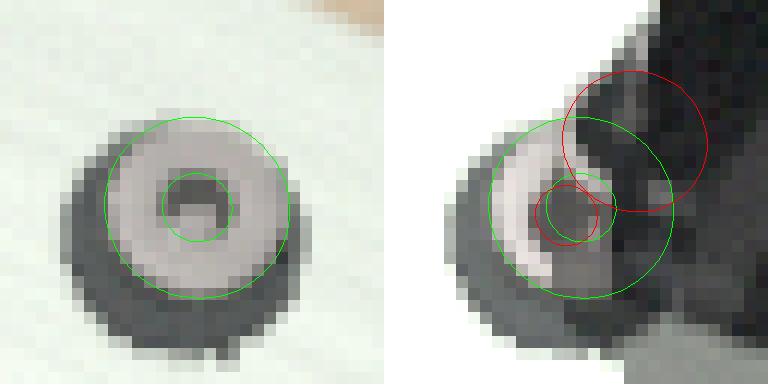

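View pics/ovs.png

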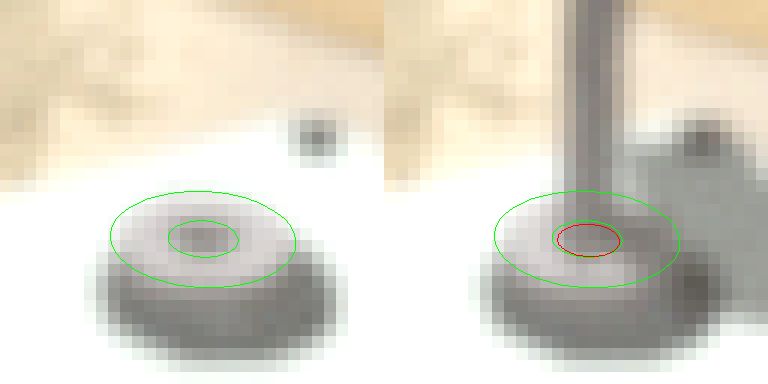

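>>> send_rows([
  [[0.05,0,0.06,0,1.2],[0.05,0,0.06,0,1.2],[0.06,0,0.07,0,1.2],[0.08,0,0.06,0,1.2],[0,0,0,0,1.2]],
])

```text
time: 13.4
tool_pos: [0.5435, -0.1653, 0.2066]
tool_rot: [[-0.351, 0.001, 0.937], [-0.937, -0.0, -0.351], [-0.0, -1.0, 0.001]]
contact_force: [-0.3, -0.3, 6.6]
finger_gap: 0.19
```

>>> send_rows([
  [[0.04,0,0.03,0,1.2],[0.04,0,0.03,0,1.2],[0,0,0,0,1.2]],
])

```text
time: 13.78
tool_pos: [0.5437, -0.1662, 0.2066]
tool_rot: [[-0.351, 0.001, 0.937], [-0.937, -0.0, -0.351], [-0.0, -1.0, 0.001]]
contact_force: [-0.3, 0.7, 6.9]
finger_gap: 0.187
```

```bash
cat > ov.py <<'E'
from fit import *
def ov(n,a,box,S,p,tz,hole,g=1.4):
    x0,y0,w,h=box
    c=cv2.resize(a[y0:y0+h,x0:x0+w,::-1],None,fx=S,fy=S,interpolation=0).astype(float); c=np.clip(c*g,0,255).astype(np.uint8)
    def dr(P,col):
        q=((P-[x0,y0]+.5)*S).astype(np.int32); cv2.polylines(c,[q],True,col,1)
    dr(circ(n,hole,.0068,.11),(0,255,0)); dr(circ(n,hole,.018,.11),(0,255,0))
    if p is not None: dr(circ(n,p,.006,tz),(0,0,255)); dr(circ(n,p,.006,tz+.064),(0,0,255)); dr(circ(n,p,.013,tz+.065),(0,0,255))
    return c
E
python3 - <<'E'
from ov import *
s=r.state();p=s['tool_pos'];print(p)
t=save('top','t9');a=save('side','s9')
cv2.imwrite('pics/o9.png',np.hstack([ov('top',t,(376,164,32,32),12,p[:2],.1097,(.5437,-.1650),2),ov('side',a,(326,124,32,32),12,p[:2],.1097,(.5428,-.1626),1.2)]))
E
```

```text
[ 0.54371554 -0.16619071  0.20659644]
```

View pics/o9.png

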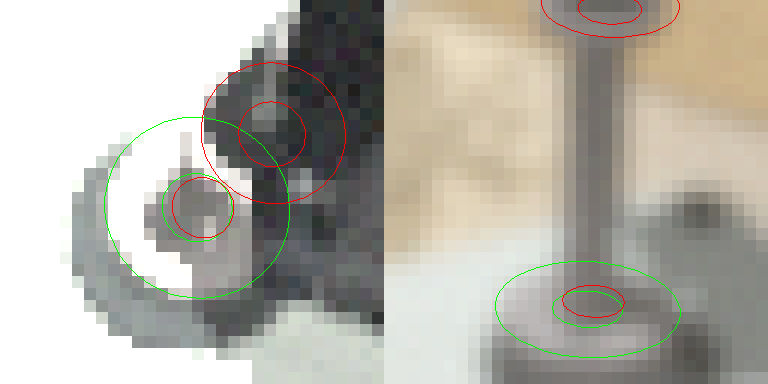

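```bash
python3 - <<'E'
from ov import *
s=r.state();p=s['tool_pos']
for n,f,box in(('top','t9',(376,160,32,32)),('side','s9',(326,124,32,32))):
    a=cv2.imread(f'pics/{f}.png')[:,:,::-1]
    for k,d in enumerate(r.silhouettes('drift',n)[:2]):
        m=d['region'];ys,xs=np.nonzero(m);print(n,d['p'],m.sum(),xs.min(),xs.max(),ys.min(),ys.max())
        for y in range(max(ys.min(),ys.max()-40),ys.max()+1): 
            x=np.nonzero(m[y])[0]
            if len(x): print((y,int(x.min()),int(x.max())),end=' ')
        print()
from h import *
x0,y0=376,164
a=cv2.imread('pics/t9.png').mean(2).astype(int);b=cv2.imread('pics/top0.png').mean(2).astype(int)
print(a[172:194,386:402]);print(b[172:194,386:402])
E
```

```text
top 0.46 103 388 399 167 182
(167, 397, 399) (168, 395, 399) (169, 393, 398) (170, 392, 398) (171, 391, 397) (172, 391, 397) (173, 390, 397) (174, 390, 397) (175, 390, 397) (176, 390, 396) (177, 390, 396) (178, 390, 396) (179, 389, 395) (180, 389, 394) (181, 388, 393) (182, 389, 392) 
top 0.24 399 305 341 193 212
(193, 328, 331) (194, 327, 331) (195, 326, 332) (196, 326, 332) (197, 309, 333) (198, 306, 334) (199, 305, 337) (200, 305, 340) (201, 305, 341) (202, 305, 341) (203, 305, 341) (204, 305, 341) (205, 306, 341) (206, 308, 340) (207, 323, 339) (208, 325, 333) (209, 325, 332) (210, 325, 331) (211, 326, 331) (212, 327, 330) 
side 0.83 313 339 347 103 151
(111, 339, 347) (112, 339, 347) (113, 339, 347) (114, 339, 347) (115, 339, 347) (116, 339, 347) (117, 339, 346) (118, 339, 346) (119, 340, 346) (120, 339, 346) (121, 339, 346) (122, 339, 346) (123, 339, 347) (124, 339, 347) (125, 339, 347) (126, 339, 346) (127, 340, 346) (128, 340, 345) (129, 341, 345) (130, 341, 345) (131, 341, 345) (132, 341, 345) (133, 340, 345) (134, 340, 345) (135, 340, 345) (136, 340, 345) (137, 340, 345) (1
[... 3143 characters left out ...]
 128 128 128 122  92  72 122]
 [122 135 129 128 132 125 122 120 123 128 126 125 115  57  72 121]
 [ 94 135 137 133 128 128 130 127 127 125 125 120  92  40  76 134]
 [ 62 106 127 136 132 133 129 130 128 128 121  92  60  58  88 159]
 [ 55  60  88 110 125 132 131 130 127 106  88  57  59  66 101 169]
 [ 63  57  57  60  86  93 100  90  84  65  59  55  62  63 103 168]
 [ 66  64  62  54  57  57  66  58  58  61  63  63  62  84 151 172]
 [ 66  62  63  65  64  65  64  61  65  64  63  61  79 150 174 175]
 [ 60  65  66  65  61  64  65  62  63  63  58  83 147 172 173 172]
 [133  62  59  58  60  64  63  58  57  88 144 148 169 169 170 172]
 [167 141 142 140 117 112  98 136  73 103 173 174 170 169 169 168]]
```

>>> send_rows([
  [[0,-0.3,0,0,1.2],[0,-0.5,0,0,1.2],[0,-0.7,0,0,1.2],[0,0,0,0,1.2]],
], grip_force=60)

```text
time: 14.48
tool_pos: [0.5436, -0.1662, 0.2217]
tool_rot: [[-0.351, 0.001, 0.937], [-0.937, -0.0, -0.351], [-0.0, -1.0, 0.001]]
contact_force: [0.4, 0.7, -2.5]
finger_gap: 0.17
```

```bash
python3 - <<'E'
from ov import *
from shaft import shaftcols
s=r.state();p=s['tool_pos'];print(p,s['contact_force'],s['finger_gap'])
t=save('top','t10');a=save('side','s10')
cv2.imwrite('pics/o10.png',np.hstack([ov('top',t,(376,164,32,32),12,p[:2],p[2]-.097,(.5437,-.1650),1.6),ov('side',a,(326,114,32,42),12,p[:2],p[2]-.097,(.5428,-.1626),1.2)[:384]]))
print(proj('side',p-[0,0,.097]),proj('side',p-[0,0,.032]))
for n in('side','top'):
    for d in r.silhouettes('drift',n)[:1]:
        m=d['region'];ys,xs=np.nonzero(m);print(n,d['p'])
        for y in range(max(ys.min(),ys.max()-40),ys.max()+1): 
            x=np.nonzero(m[y])[0]
            if len(x): print((y,int(x.min()),int(x.max())),end=' ')
        print()
for k in shaftcols(a,range(118,148,3),334,352): print(k)
cv2.imwrite('pics/s10c.png',cv2.resize(a[100:165,315:370],None,fx=9,fy=9,interpolation=3)[:,:,::-1])
E
```

```text
[ 0.54360558 -0.1661668   0.22172545] [ 0.44305908  0.68599953 -2.52881486] 0.1699124358728804
[343.30781324 143.05446693] [344.72881753 117.88125722]
side 0.83
(106, 340, 349) (107, 340, 349) (108, 339, 349) (109, 339, 349) (110, 339, 349) (111, 339, 349) (112, 339, 349) (113, 339, 349) (114, 339, 349) (115, 339, 349) (116, 339, 349) (117, 338, 349) (118, 338, 349) (119, 338, 349) (120, 339, 349) (121, 340, 348) (122, 340, 347) (123, 341, 346) (124, 341, 346) (125, 341, 346) (126, 341, 345) (127, 341, 345) (128, 341, 345) (129, 341, 345) (130, 341, 345) (131, 341, 345) (132, 341, 345) (133, 341, 345) (134, 341, 345) (135, 341, 345) (136, 341, 345) (137, 341, 345) (138, 341, 345) (139, 341, 345) (140, 341, 345) (141, 341, 345) (142, 341, 345) (143, 341, 345) (144, 341, 345) (145, 341, 345) (146, 342, 344) 
(118, np.float64(343.85596481583286), np.float64(6.0))
(121, np.float64(343.93894165535954), np.float64(6.2))
(124, np.float64(343.9530808366309), np.float64(5.2))
(127, np.float64(342.7144373673036), np.float64(4.9))
(130, np.float64(343.49316005471957), np.float64(4.6))
(133, np.float64(343.88349514563106), np.float64(3.8))
(136, np.float64(343.7138857782755), np.float64(4.3))
(139, np.float64(343.58564535585043), np.float64(3.9))
(142, np.float64(343.72957746478875), np.float64(2.0))
(145, np.float64(343.05010893246185), np.float64(2.6))
```

View pics/o10.png

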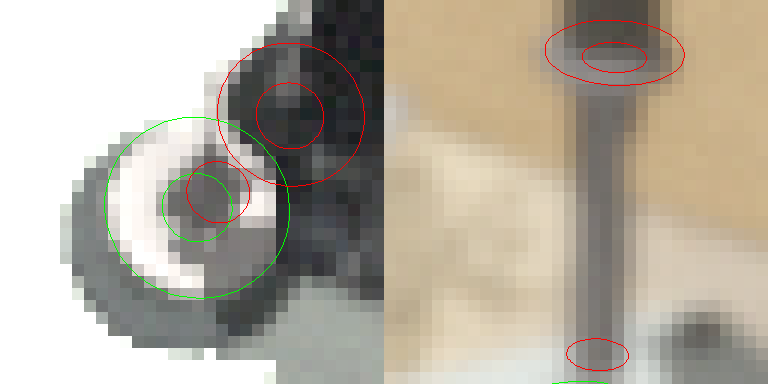

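View pics/s10c.png

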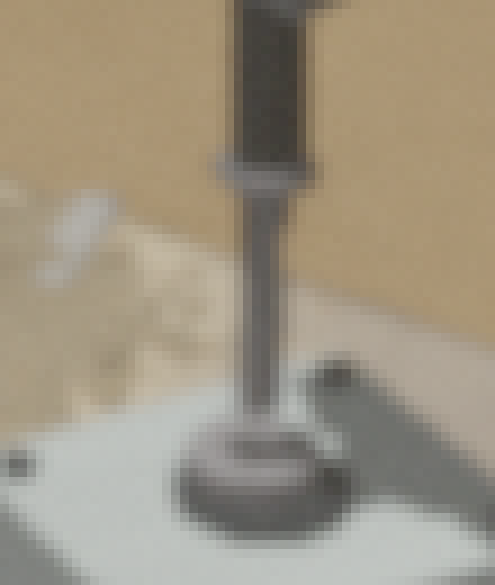

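```bash
python3 - <<'E'
from h import *
for f in('s6','s10'):
    g=cv2.imread(f'pics/{f}.png').astype(float).mean(2)
    print(f,[(v,int(g[v,342:345].mean())) for v in range(112,152)])
    d=cv2.imread(f'pics/{f}.png').astype(int)
    for v in (116,118,120,122,124,128,134,140,142,144): print(v,[int(x) for x in g[v,335:354]])
E
```

```text
s6 [(112, 64), (113, 63), (114, 64), (115, 64), (116, 76), (117, 95), (118, 108), (119, 105), (120, 98), (121, 94), (122, 93), (123, 94), (124, 94), (125, 93), (126, 94), (127, 93), (128, 94), (129, 95), (130, 96), (131, 98), (132, 100), (133, 101), (134, 102), (135, 102), (136, 102), (137, 102), (138, 101), (139, 102), (140, 102), (141, 102), (142, 104), (143, 118), (144, 144), (145, 163), (146, 164), (147, 151), (148, 131), (149, 108), (150, 100), (151, 112)]
116 [145, 143, 143, 137, 127, 110, 90, 81, 75, 73, 71, 75, 83, 102, 127, 140, 144, 144, 144]
118 [146, 144, 138, 130, 120, 118, 113, 110, 108, 107, 103, 105, 107, 114, 126, 139, 142, 144, 145]
120 [144, 144, 143, 140, 137, 128, 112, 100, 97, 97, 100, 109, 119, 131, 138, 142, 143, 143, 144]
122 [144, 144, 143, 143, 143, 137, 122, 100, 92, 89, 100, 122, 136, 142, 143, 143, 144, 144, 145]
124 [142, 140, 142, 142, 141, 138, 121, 101, 91, 90, 101, 123, 137, 143, 141, 142, 144, 144, 143]
128 [173, 168, 166, 161, 155, 144, 125, 101, 91, 92, 100, 123, 138, 143, 142, 144, 144, 144, 144]
134 [160, 156, 161, 169, 169, 156, 131, 109, 99, 
[... 1077 characters left out ...]
130, 141, 143, 144]
122 [146, 144, 144, 143, 141, 136, 118, 98, 92, 91, 90, 95, 114, 133, 140, 142, 142, 145, 147]
124 [141, 143, 141, 141, 142, 136, 118, 96, 86, 90, 90, 98, 122, 137, 142, 143, 143, 143, 146]
128 [172, 169, 165, 161, 155, 149, 129, 102, 90, 92, 102, 123, 140, 143, 145, 144, 143, 144, 143]
134 [159, 157, 161, 170, 174, 169, 150, 119, 97, 92, 103, 130, 154, 165, 167, 163, 161, 160, 158]
140 [164, 165, 169, 170, 168, 158, 137, 112, 101, 95, 114, 150, 170, 173, 164, 142, 122, 110, 117]
142 [175, 175, 177, 179, 177, 168, 143, 116, 101, 97, 118, 153, 161, 146, 123, 101, 86, 83, 89]
144 [188, 189, 188, 188, 187, 175, 151, 120, 104, 104, 131, 163, 177, 164, 135, 114, 108, 107, 108]
```

>>> send_rows([
  [[-0.13,0.3,0.15,0,1.2],[0,0.5,0,0,1.2],[0,0.3,0,0,1.2],[0,0.2,0,0,1.2],[0,0.1,0,0,1.2],[0,0.1,0,0,1.2],[0,0,0,0,1.2]],
])

```text
time: 15.55
tool_pos: [0.5456, -0.1655, 0.2067]
tool_rot: [[-0.351, 0.001, 0.937], [-0.937, -0.0, -0.351], [-0.0, -1.0, 0.001]]
contact_force: [-0.7, 0.7, 5.2]
finger_gap: 0.174
```

>>> send_rows([
  [[-0.08,-0.1,-0.05,0,1.2],[-0.07,0,-0.04,0,1.2],[0,0.1,0,0,1.2],[0,0,0,0,1.2]],
])

```text
time: 16.05
tool_pos: [0.5454, -0.1637, 0.2067]
tool_rot: [[-0.35, 0.001, 0.937], [-0.937, -0.0, -0.35], [-0.0, -1.0, 0.001]]
contact_force: [-0.3, 0.3, 7.1]
finger_gap: 0.171
```

>>> send_rows([
  [[-0.08,-0.1,-0.05,0,1.2],[-0.07,0,-0.04,0,1.2],[0,0.1,0,0,1.2],[0,0,0,0,1.2]],
])

```text
time: 16.55
tool_pos: [0.5451, -0.162, 0.2067]
tool_rot: [[-0.35, 0.001, 0.937], [-0.937, -0.0, -0.35], [-0.0, -1.0, 0.001]]
contact_force: [-0.9, -0.1, 9.5]
finger_gap: 0.176
```

```bash
python3 - <<'E'
from h import *
r.state()
a=save('side','s11')
for f in('side0','s11','s8'):
    g=cv2.imread(f'pics/{f}.png').astype(float).mean(2).astype(int)
    print(f,'cols 332..354'); 
    for v in range(140,162): print(v,' '.join('%3d'%x for x in g[v,332:355]))
P=[.5451,-.162]
print(proj('side',(*P,.11)),proj('side',(.539,-.165,.11)))
E
```

```text
side0 cols 332..354
140 170 168 163 159 161 166 167 167 169 168 168 168 171 173 175 176 179 173 154 133 123 133 153
141 170 170 169 168 168 169 169 170 172 173 173 177 180 181 183 185 184 176 154 118 100 121 156
142 171 172 172 173 173 173 175 177 178 180 182 184 185 186 187 188 187 182 164 137 122 139 166
143 175 175 176 178 179 181 180 183 185 185 187 187 188 189 188 188 188 186 179 166 160 168 179
144 181 182 182 183 185 187 185 185 185 186 185 186 188 187 187 189 189 188 186 184 183 183 186
145 184 186 186 187 187 186 184 180 178 179 178 179 181 181 183 187 188 188 188 188 187 188 188
146 186 187 187 187 185 181 177 171 166 165 166 166 168 170 172 179 182 187 187 189 189 187 189
147 188 188 187 183 179 170 165 158 152 151 148 148 150 156 160 166 173 180 185 188 188 189 188
148 188 187 186 179 169 159 154 147 136 128 126 129 133 142 149 157 161 170 179 184 188 188 189
149 187 187 183 173 160 154 150 143 126 113 105 109 117 130 144 153 154 158 164 174 184 187 188
150 187 185 177 162 151 149 151 147 134 119 111 110 119 133 145 153 152 147 145 154 171 183 187
151 185 182 167 144 135 
[... 4646 characters left out ...]
  96  99  99  98 100 100  99  97  93  92  89  85  77  72  71  87 107
156 189 183 162 128 102  91  91  93  93  93  93  94  93  93  93  89  90  89  81  77  84 112 139
157 190 188 176 155 128 110  94  91  90  89  90  91  90  89  90  88  88  89  85  90 112 146 170
158 192 190 187 177 162 145 127 109  97  90  87  88  88  88  88  88  89  98 109 122 148 173 186
159 191 192 191 188 184 175 163 150 133 119 113 113 112 114 113 115 120 133 149 163 176 186 192
160 192 193 192 192 190 188 184 179 168 160 159 157 157 158 159 159 162 170 179 185 190 192 192
161 192 192 191 191 191 193 192 189 187 185 184 184 184 185 185 185 186 187 190 192 192 193 192
[341.49855842 149.06455074] [344.39486286 149.33963882]
```

```bash
python3 - <<'E'
from h import *
for f,P,zt in(('s6',(.5422,-.1624),.2269),('s10',(.5436,-.1662),.2217),('s8',(.5422,-.1621),.2068),('s9',(.5437,-.1662),.2066),('s11',(.5451,-.162),.2067),('s7',(.5431,-.1642),.2116)):
    g=cv2.imread(f'pics/{f}.png').astype(float).mean(2)
    u,v=proj('side',(*P,zt-.097+.070)); c=int(round(u))
    rows=range(int(v)-6,int(v)+10); pr=[int(g[k,c-1:c+2].mean()) for k in rows]
    print(f,'pred shoulder top',round(u,1),round(v,1),'tip',proj('side',(*P,zt-.097)).round(1),list(zip(rows,pr)))
s=cv2.imread('pics/s11.png');cv2.imwrite('pics/s11c.png',cv2.resize(s[60:170,300:390],None,fx=5.4,fy=5.4,interpolation=3))
E
```

```text
s6 pred shoulder top 344.6 114.6 tip [343.1 142. ] [(108, 62), (109, 62), (110, 64), (111, 62), (112, 62), (113, 62), (114, 62), (115, 63), (116, 73), (117, 92), (118, 105), (119, 104), (120, 102), (121, 103), (122, 104), (123, 105)]
s10 pred shoulder top 344.9 115.9 tip [343.3 143.1] [(109, 63), (110, 62), (111, 63), (112, 60), (113, 62), (114, 61), (115, 62), (116, 62), (117, 65), (118, 84), (119, 106), (120, 113), (121, 101), (122, 92), (123, 90), (124, 93)]
s8 pred shoulder top 344.1 122.7 tip [342.6 149.5] [(116, 62), (117, 64), (118, 61), (119, 63), (120, 63), (121, 63), (122, 62), (123, 63), (124, 75), (125, 95), (126, 106), (127, 103), (128, 95), (129, 93), (130, 95), (131, 98)]
s9 pred shoulder top 344.5 121.9 tip [343.  148.6] [(115, 64), (116, 64), (117, 65), (118, 63), (119, 64), (120, 63), (121, 64), (122, 65), (123, 67), (124, 85), (125, 105), (126, 110), (127, 100), (128, 94), (129, 94), (130, 96)]
s11 pred shoulder top 342.9 122.4 tip [341.5 149.2] [(116, 62), (117, 62), (118, 63), (119, 62), (120, 63), (121, 62), (122, 62), (123, 65), (124, 83), (125, 107), (126, 114), (127, 105), (128, 96), (129, 95), (130, 95), (131, 98)]
s7 pred shoulder top 344.3 120.3 tip [342.8 147.2] [(114, 62), (115, 63), (116, 64), (117, 63), (118, 62), (119, 63), (120, 64), (121, 64), (122, 83), (123, 109), (124, 116), (125, 106), (126, 97), (127, 94), (128, 95), (129, 95)]
```

View pics/s11c.png

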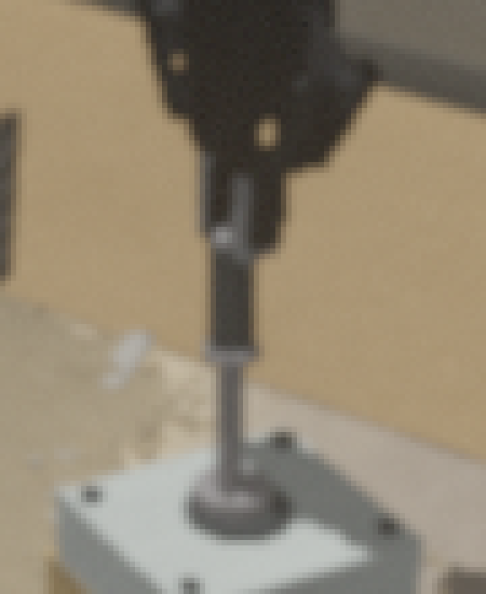

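>>> send_rows([
  [[-0.04,0,-0.06,0,1.2],[0,0,-0.06,0,1.2],[0.02,0,-0.05,0,1.2],[0.02,0,-0.05,0,1.2],[0,0,0,0,1.2]],
])

```text
time: 17.23
tool_pos: [0.5432, -0.1613, 0.2068]
tool_rot: [[-0.35, 0.002, 0.937], [-0.937, -0.001, -0.35], [-0.0, -1.0, 0.002]]
contact_force: [1.7, -0.2, 9.1]
finger_gap: 0.176
```

>>> send_rows([
  [[0.02,0,-0.05,0,1.2],[0.02,0,-0.05,0,1.2],[0.02,0,-0.05,0,1.2],[0.02,0,-0.05,0,1.2],[0,0,0,0,1.2]],
])

```text
time: 17.85
tool_pos: [0.5412, -0.1615, 0.2069]
tool_rot: [[-0.351, 0.002, 0.937], [-0.937, -0.001, -0.351], [-0.0, -1.0, 0.002]]
contact_force: [1.6, -1.3, 8.6]
finger_gap: 0.17
```

```bash
python3 - <<'E'
from fit import *
a=save('side','s12');t=save('top','t12');p=r.state()['tool_pos'];print(p)
ref=cv2.imread('pics/side0.png')[:,:,::-1]
def axis(im):
    out=[]
    for v0,v1 in((131,134),(135,138),(139,142),(142,145)):
        g=im[v0:v1].astype(float).mean(2).mean(0)
        # left edge at half level, subpixel
        L=g[334:338].mean(); m=g[339:348].min(); h=(L+m)/2
        k=np.argmin(g[338:348])+338
        u=next(i for i in range(k,330,-1) if g[i]>h); le=u+(g[u]-h)/(g[u]-g[u+1]); out.append((v0+1,round(le,2)))
    return out
for f,P,z in(('s6',(.5422,-.1624),.2269),('s10',(.5436,-.1662),.2217),('s7',(.5431,-.1642),.2116),('s8',(.5422,-.1621),.2068),('s9',(.5437,-.1662),.2066),('s11',(.5451,-.162),.2067),('s12',p[:2],p[2])):
    im=cv2.imread(f'pics/{f}.png')[:,:,::-1]
    q0=proj('side',(*P,z-.097));q1=proj('side',(*P,z-.032))
    pred=[round(q0[0]+(v-q0[1])*(q1[0]-q0[0])/(q1[1]-q0[1]),2) for v,_ in axis(im)]
    print(f,[ (v,le,pr,round(le-pr,2)) for (v,le),pr in zip(axis(im),pred)])
z=lambda x:cv2.resize(x[128:164,325:362],None,fx=10.8,fy=16,interpolation=3)[:,:,::-1]
cv2.imwrite('pics/s12c.png',np.hstack([z(a),z(ref)]))
E
```

```text
[ 0.5412594  -0.16142591  0.20687302]
s6 [(132, np.float64(341.29), np.float64(343.61), np.float64(-2.32)), (136, np.float64(341.04), np.float64(343.39), np.float64(-2.35)), (140, np.float64(340.95), np.float64(343.16), np.float64(-2.21)), (143, np.float64(340.88), np.float64(343.0), np.float64(-2.12))]
s10 [(132, np.float64(341.7), np.float64(343.94), np.float64(-2.24)), (136, np.float64(341.53), np.float64(343.72), np.float64(-2.19)), (140, np.float64(341.3), np.float64(343.49), np.float64(-2.19)), (143, np.float64(341.23), np.float64(343.32), np.float64(-2.09))]
s7 [(132, np.float64(340.95), np.float64(343.68), np.float64(-2.73)), (136, np.float64(341.07), np.float64(343.45), np.float64(-2.38)), (140, np.float64(340.71), np.float64(343.23), np.float64(-2.52)), (143, np.float64(340.69), np.float64(343.06), np.float64(-2.37))]
s8 [(132, np.float64(340.73), np.float64(343.54), np.float64(-2.81)), (136, np.float64(340.75), np.float64(343.32), np.float64(-2.57)), (140, np.float64(340.74), np.float64(343.1), np.float64(-2.36)), (143, np.float64(340.56), np.float64(342.93), np.float64(-2.37))]
s9 [(132, np.float64(340.9), np.float64(343.9), np.float64(-3.0)), (136, np.float64(340.98), np.float64(343.68), np.float64(-2.7)), (140, np.float64(340.75), np.float64(343.45), np.float64(-2.7)), (143, np.float64(340.62), np.float64(343.28), np.float64(-2.66))]
s11 [(132, np.float64(339.91), np.float64(342.43), np.float64(-2.52)), (136, np.float64(339.98), np.float64(342.21), np.float64(-2.23)), (140, np.float64(339.89), np.float64(341.99), np.float64(-2.1)), (143, np.float64(339.94), np.float64(341.83), np.float64(-1.89))]
s12 [(132, np.float64(340.66), np.float64(343.75), np.float64(-3.09)), (136, np.float64(340.59), np.float64(343.52), np.float64(-2.93)), (140, np.float64(340.32), np.float64(343.3), np.float64(-2.98)), (143, np.float64(340.23), np.float64(343.13), np.float64(-2.9))]
```

View pics/s12c.png

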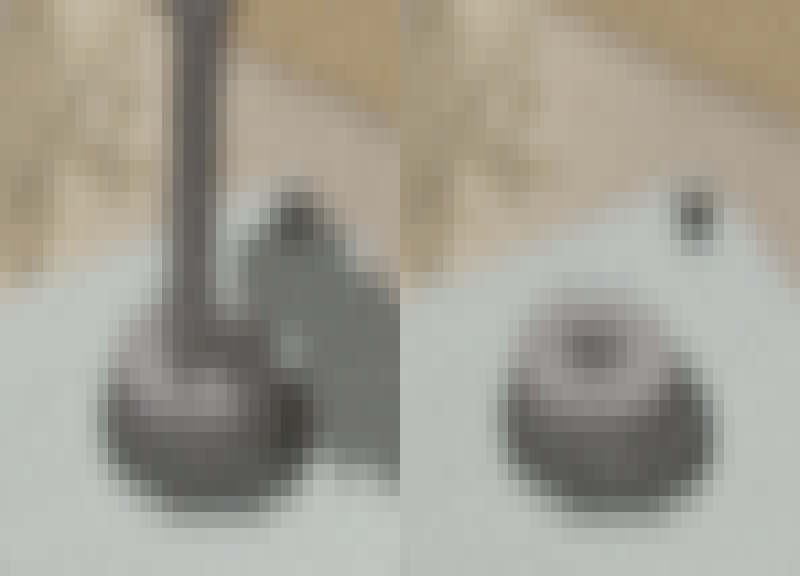

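>>> send_rows([
  [[0,-0.3,0,0,1.2],[0.05,-0.2,0.1,0,1.2],[0.05,0,0.09,0,1.2],[0,0,0,0,1.2]],
])

```text
time: 18.45
tool_pos: [0.5417, -0.1629, 0.2109]
tool_rot: [[-0.351, -0.0, 0.937], [-0.937, 0.0, -0.351], [-0.0, -1.0, -0.0]]
contact_force: [0.7, 0.0, -0.9]
finger_gap: 0.174
```

```bash
cat > ax.py <<'E'
from fit import *
def edges(g,k0,L,R,l0,r0):
    k=np.argmin(g[l0:r0])+l0; m=g[k]
    h=(L+m)/2; u=next(i for i in range(k,l0-8,-1) if g[i]>h); le=u+(g[u]-h)/(g[u]-g[u+1])
    h=(R+m)/2; w=next(i for i in range(k,r0+8) if g[i]>h); re=w-(g[w]-h)/(g[w]-g[w-1])
    return le,re
def meas(im,p,rows):
    q0=proj('side',p-[0,0,.097]);q1=proj('side',p-[0,0,.032])
    for v0 in rows:
        g=im[v0:v0+3].astype(float).mean(2).mean(0); pr=q0[0]+(v0+1-q0[1])*(q1[0]-q0[0])/(q1[1]-q0[1]); c=int(round(pr))
        le,re=edges(g,c,np.median(g[c-8:c-4]),np.median(g[c+4:c+7]),c-4,c+4)
        print(v0+1,'pred',round(pr,2),'edges',round(le,2),round(re,2),'mid',round((le+re)/2,2))
    c=int(round(q0[0])); print('tip pred',q0,[(v,int(im[v,c-1:c+1].mean())) for v in range(int(q0[1])-2,int(q0[1])+7)])
E
python3 - <<'E'
from ax import *
p=r.state()['tool_pos'];print(p);a=save('side','s13')
meas(a,p,range(123,144,4))
b=cv2.imread('pics/s6.png')[:,:,::-1];print('s6');meas(b,np.array([.5422,-.1624,.2269]),range(120,142,4))
b=cv2.imread('pics/s10.png')[:,:,::-1];print('s10');meas(b,np.array([.5436,-.1662,.2217]),range(122,142,4))
E
```

```text
[ 0.54167273 -0.1629347   0.21089778]
124 pred 344.38 edges 339.75 348.12 mid 343.94
128 pred 344.16 edges 340.86 345.76 mid 343.31
132 pred 343.93 edges 340.9 345.44 mid 343.17
136 pred 343.71 edges 340.93 345.48 mid 343.21
140 pred 343.48 edges 340.74 345.26 mid 343.0
144 pred 343.25 edges 340.61 344.41 mid 342.51
tip pred [343.03346493 147.91297766] [(145, 101), (146, 100), (147, 99), (148, 96), (149, 97), (150, 94), (151, 106), (152, 127), (153, 129)]
s6
121 pred 344.23 edges 341.01 346.04 mid 343.52
125 pred 344.0 edges 341.22 345.72 mid 343.47
129 pred 343.78 edges 341.03 345.71 mid 343.37
133 pred 343.56 edges 341.1 345.57 mid 343.34
137 pred 343.33 edges 341.02 345.56 mid 343.29
141 pred 343.11 edges 340.87 345.16 mid 343.01
tip pred [343.0534786  141.96182458] [(139, 103), (140, 103), (141, 103), (142, 104), (143, 116), (144, 142), (145, 161), (146, 163), (147, 150)]
s10
123 pred 344.45 edges 341.12 346.88 mid 344.0
127 pred 344.22 edges 341.04 345.77 mid 343.41
131 pred 344.0 edges 341.55 345.87 mid 343.71
135 pred 343.77 edges 341.51 345.97 mid 343.74
139 pred 343.55 edges 341.28 345.61 mid 343.44
tip pred [343.31699877 143.05886487] [(141, 106), (142, 108), (143, 108), (144, 112), (145, 125), (146, 140), (147, 143), (148, 129), (149, 108)]
```

>>> send_rows([
  [[0,0,0.05,0,1.2],[0,0.2,0,0,1.2],[0,0.2,0,0,1.2],[0,0.1,0,0,1.2],[0,0,0,0,1.2]],
])

```text
time: 19.12
tool_pos: [0.543, -0.1631, 0.2068]
tool_rot: [[-0.35, 0.002, 0.937], [-0.937, -0.0, -0.35], [-0.0, -1.0, 0.002]]
contact_force: [0.2, -0.4, 8.0]
finger_gap: 0.169
```

>>> send_rows([
  [[0,-1,0,0,1.2],[0,-2,0,0,1.2],[-1.5,-1,-0.3,0,1.2],[-3,0,-0.65,0,1.2],[-4,0,-0.85,0,1.2],[-4.7,0,-1,0,1.2],[-4.7,0,-1,0,1.2],[-4.7,0,-1,0,1.2],[-4.7,0,-1,0,1.2],[-4,0,-0.85,0,1.2],[-3,0,-0.6,0,1.2],[-1.5,0,-0.3,0,1.2]],
])

```text
time: 20.62
tool_pos: [0.5963, 0.2014, 0.246]
tool_rot: [[-0.348, -0.001, 0.937], [-0.937, 0.001, -0.348], [-0.0, -1.0, -0.001]]
contact_force: [-0.4, -0.5, -2.1]
finger_gap: 0.174
```

```bash
python3 - <<'E'
from h import *
s=r.state();p=s['tool_pos'];print(s['time'],p)
d=np.array([.5985,.203])-p[:2];print('z',.937*d[0]-.35*d[1],'x',-.35*d[0]-.937*d[1])
a=save('side','s14');cv2.imwrite('pics/s14c.png',cv2.resize(a[120:270,160:290],None,fx=4,fy=4,interpolation=3)[:,:,::-1])
E
```

```text
20.625 [0.59625389 0.20138916 0.24602013]
z 0.0015408076234712889 x -0.002295491225983887
```

View pics/s14c.png

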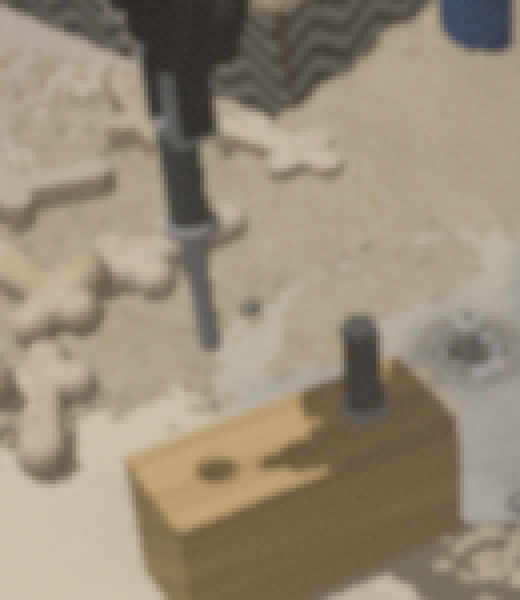

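```bash
python3 - <<'E'
from h import *
print('tip',onz('side',208/4+160-.4,350/4+120-.4-1.3,.149),'pred',proj('side',(.5963,.2014,.149)))
print('hole',onz('side',218/4+160-.4,467/4+120-.4,.075))
a=cv2.imread('pics/s14.png').astype(float).mean(2).astype(int)
print(a[228:246,204:226])
E
```

```text
tip [0.59480221 0.2048001  0.149     ] pred [212.33528225 204.59194549]
hole [0.59734076 0.20710328 0.075     ]
[[177 173 169 166 162 157 154 152 151 151 151 152 153 156 156 158 159 158
  159 158 159 158]
 [168 163 158 155 153 152 150 150 152 153 154 157 157 158 159 159 158 156
  159 159 156 157]
 [157 154 151 150 153 151 154 153 156 158 157 158 159 159 159 158 157 157
  157 157 158 157]
 [151 152 151 153 154 156 156 158 158 158 159 157 159 157 157 158 158 158
  157 158 157 156]
 [152 153 155 157 158 158 160 158 158 157 157 156 157 156 157 158 157 159
  157 156 155 151]
 [155 157 158 160 159 159 156 154 150 149 147 148 151 152 154 155 156 155
  153 151 150 145]
 [159 160 160 160 157 153 146 142 136 133 130 130 133 138 144 150 152 152
  150 146 141 133]
 [160 159 159 159 154 142 131 125 116 110 108 109 113 118 127 138 146 148
  145 142 131 116]
 [159 158 158 155 147 131 114 104  99  94  94  95  96 101 111 125 140 144
  146 140 130 114]
 [159 158 159 156 143 122 101  92  88  89  90  91  95 100 107 126 139 147
  148 145 140 131]
 [159 160 158 154 143 123 103  89  87  88  92  93  97 107 117 132 144 148
  150 149 147 144]
 [157 158 156 153 145 133 116 104  99  99  99 105 110 121 130 143 147 151
  151 151 150 151]
 [157 154 153 149 150 142 134 126 122 121 123 125 132 136 143 147 152 153
  153 152 155 155]
 [152 150 150 149 149 148 148 144 142 140 142 144 147 148 150 152 153 154
  156 156 156 157]
 [150 149 148 151 152 152 151 150 150 151 151 150 151 152 154 156 156 157
  156 158 158 155]
 [151 152 153 152 153 152 152 152 152 152 152 154 154 156 156 157 159 157
  157 156 154 149]
 [152 152 152 152 153 152 152 152 153 154 154 156 157 158 158 159 157 155
  153 146 141 131]
 [155 152 153 153 152 151 153 154 154 156 157 158 159 158 156 154 150 146
  138 131 121 107]]
```

>>> send_rows([
  [[-0.3,0,0.15,0,1.2],[0,2.5,0,0,1.2],[0,3,0,0,1.2],[0,1.5,0,0,1.2],[0,1,0,0,1.2],[0,1.5,0,0,1.2],[0,2,0,0,1.2],[0,1.5,0,0,1.2],[0,0.5,0,0,1.2],[0,0,0,0,1.2]],
])

```text
time: 21.92
tool_pos: [0.5994, 0.2011, 0.111]
tool_rot: [[-0.35, -0.0, 0.937], [-0.937, 0.0, -0.35], [0.0, -1.0, -0.0]]
contact_force: [-0.1, 0.9, -0.8]
finger_gap: 0.172
```

>>> send_rows([
  [[0,0.3,0,0,1.2],[0,0,0,0,3],[0,0,0,0,4.5],[0,0,0,0,6],[-0.2,0,-0.1,0,6],[0,0.5,0,0,6],[0,0.5,0,0,6],[0,0,0,0,6]],
])

```text
time: 22.92
tool_pos: [0.5989, 0.2031, 0.0975]
tool_rot: [[-0.35, -0.001, 0.937], [-0.937, -0.0, -0.35], [0.001, -1.0, -0.001]]
contact_force: [0.2, 0.1, 0.3]
finger_gap: 0.706
```

```bash
python3 - <<'E'
from h import *
s=r.state();print(s['time'],s['tool_pos'],s['contact_force'])
a=save('side','s15');cv2.imwrite('pics/s15c.png',cv2.resize(a[140:260,170:280],None,fx=5,fy=5,interpolation=3)[:,:,::-1])
E
```

```text
22.925 [0.59888777 0.20312392 0.09745043] [0.19548438 0.11565494 0.25029901]
```

View pics/s15c.png

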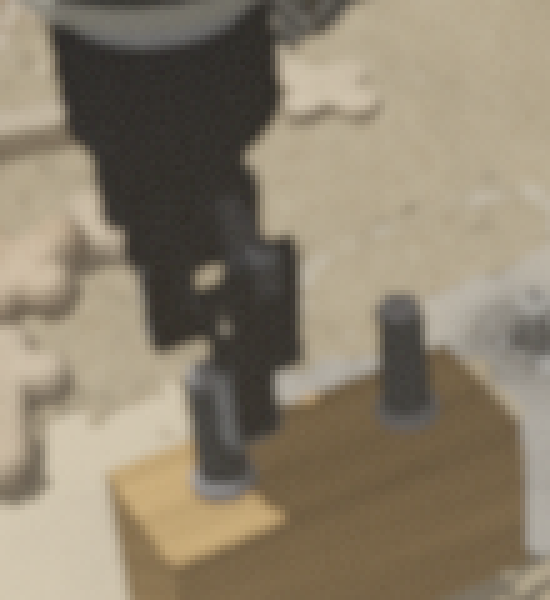

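>>> send_rows([
  [[0,0.3,0,0,5],[0,0,0,0,3.5],[0,0,0,0,2.5],[0,0,0,0,1.6],[0,0,0,0,1.2],[0,0,0,0,1.2]],
], grip_force=60)

```text
time: 23.72
tool_pos: [0.5993, 0.2034, 0.0954]
tool_rot: [[-0.35, 0.0, 0.937], [-0.937, 0.0, -0.35], [-0.0, -1.0, 0.0]]
contact_force: [-1.5, 0.1, 6.0]
finger_gap: 0.2
```

>>> send_rows([
  [[0,-1,0,0,1.2],[0,-2.5,0,0,1.2],[0,-3.5,0,0,1.2],[0,-3.5,0,0,1.2],[0,-2.8,0,0,1.2],[2,0,0.4,0,1.2],[3.5,0,0.7,0,1.2],[4.5,0,0.95,0,1.2],[4.5,0,0.95,0,1.2],[4.5,0,0.95,0,1.2],[4.5,0,0.95,0,1.2],[4.5,0,0.95,0,1.2]],
], grip_force=90)

```text
time: 25.22
tool_pos: [0.5554, -0.081, 0.2285]
tool_rot: [[-0.351, 0.0, 0.937], [-0.937, -0.0, -0.351], [0.0, -1.0, 0.0]]
contact_force: [0.6, -0.3, -1.6]
finger_gap: 0.192
```

>>> send_rows([
  [[3.5,0,0.75,0,1.2],[2.7,0,0.55,0,1.2],[1.5,0,0.3,0,1.2],[0.64,0,0.09,0,1.2],[0,0,0,0,1.2]],
])

```text
time: 25.85
tool_pos: [0.5426, -0.163, 0.2282]
tool_rot: [[-0.35, 0.0, 0.937], [-0.937, 0.0, -0.35], [-0.0, -1.0, -0.0]]
contact_force: [-0.1, -0.3, -2.0]
finger_gap: 0.191
```

```bash
sed -i 's/\.097\]/L]/; s/\.032\]/(L-.065)]/; s/def meas(im,p,rows)/def meas(im,p,rows,L=.085)/' ax.py; grep -n "L\]" ax.py
python3 - <<'E'
from ax import *
s=r.state();p=s['tool_pos'];print(s['time'],p,s['finger_gap'],s['contact_force']);a=save('side','s16')
q=proj('side',p-[0,0,.085]);print(q)
meas(a,p,range(int(q[1])-22,int(q[1])-2,4))
cv2.imwrite('pics/s16c.png',cv2.resize(a[80:170,300:390],None,fx=6.5,fy=6.5,interpolation=3)[:,:,::-1])
E
```

```text
8:    q0=proj('side',p-[0,0,L]);q1=proj('side',p-[0,0,(L-.065)])
25.85 [ 0.54256341 -0.16297046  0.22815059] 0.1906084361593113 [-0.05882191 -0.25509977 -2.03446983]
[343.33508256 136.78850914]
115 pred 344.56 edges 340.89 347.11 mid 344.0
119 pred 344.33 edges 341.14 346.72 mid 343.93
123 pred 344.11 edges 341.46 345.71 mid 343.59
127 pred 343.88 edges 341.21 345.79 mid 343.5
131 pred 343.66 edges 341.19 345.68 mid 343.44
tip pred [343.33508256 136.78850914] [(134, 103), (135, 103), (136, 102), (137, 111), (138, 131), (139, 154), (140, 169), (141, 178), (142, 186)]
```

View pics/s16c.png

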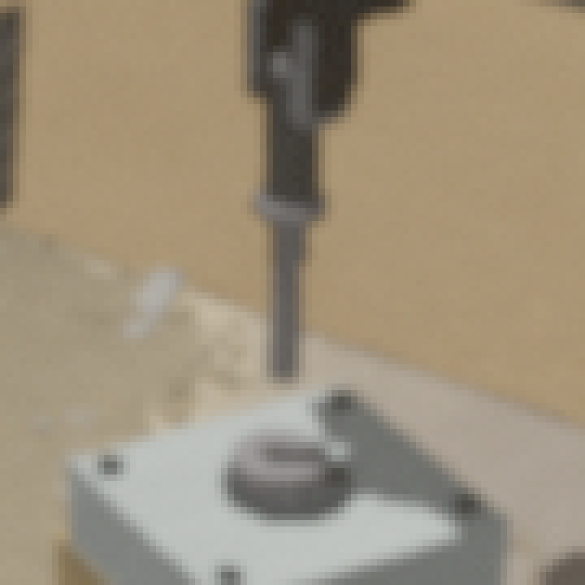

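>>> send_rows([
  [[0.15,0.6,0.16,0,1.2],[0,1,0,0,1.2],[0,0.8,0,0,1.2],[0,0.4,0,0,1.2],[0,0.2,0,0,1.2],[0,0,0,0,1.2]],
])

```text
time: 26.65
tool_pos: [0.5435, -0.1655, 0.1981]
tool_rot: [[-0.35, 0.0, 0.937], [-0.937, 0.0, -0.35], [-0.0, -1.0, 0.0]]
contact_force: [0.7, 0.6, -1.4]
finger_gap: 0.189
```

>>> send_rows([
  [[0,0.06,0,0,1.2],[0,0.06,0,0,1.2],[0,0.06,0,0,1.2],[0,0,0,0,1.2]],
])

```text
time: 27.15
tool_pos: [0.5434, -0.1655, 0.1963]
tool_rot: [[-0.35, -0.0, 0.937], [-0.937, 0.0, -0.35], [-0.0, -1.0, -0.0]]
contact_force: [-0.0, -0.6, -2.0]
finger_gap: 0.19
```

>>> send_rows([
  [[0,0.06,0,0,1.2],[0,0.06,0,0,1.2],[0,0,0,0,1.2]],
])

```text
time: 27.52
tool_pos: [0.5434, -0.1655, 0.195]
tool_rot: [[-0.35, -0.0, 0.937], [-0.937, 0.0, -0.35], [-0.0, -1.0, -0.0]]
contact_force: [-0.3, -0.1, -1.8]
finger_gap: 0.188
```

>>> send_rows([
  [[0,0.05,0,0,1.2],[0,0.05,0,0,1.2],[0,0,0,0,1.2]],
])

```text
time: 27.9
tool_pos: [0.5434, -0.1655, 0.194]
tool_rot: [[-0.35, -0.0, 0.937], [-0.937, 0.0, -0.35], [-0.0, -1.0, -0.0]]
contact_force: [0.8, -0.4, -0.8]
finger_gap: 0.189
```

>>> send_rows([
  [[0,0.06,0,0,1.2],[0,0.06,0,0,1.2],[0,0,0,0,1.2]],
])

```text
time: 28.28
tool_pos: [0.5434, -0.1655, 0.1928]
tool_rot: [[-0.35, -0.0, 0.937], [-0.937, 0.0, -0.35], [-0.0, -1.0, -0.0]]
contact_force: [0.1, -0.2, -1.2]
finger_gap: 0.188
```

>>> send_rows([
  [[0,0.06,0,0,1.2],[0,0.06,0,0,1.2],[0,0,0,0,1.2]],
])

```text
time: 28.65
tool_pos: [0.5434, -0.1655, 0.1916]
tool_rot: [[-0.35, -0.0, 0.937], [-0.937, 0.0, -0.35], [-0.0, -1.0, -0.0]]
contact_force: [0.6, -0.3, -2.9]
finger_gap: 0.187
```

>>> send_rows([
  [[0,0.1,0,0,1.2],[0,0.1,0,0,1.2],[0,0.15,0,0,1.2],[0,0.15,0,0,1.2],[0,0.1,0,0,1.2],[0,0,0,0,1.2]],
])

```text
time: 29.4
tool_pos: [0.5434, -0.1655, 0.1856]
tool_rot: [[-0.35, -0.0, 0.937], [-0.937, 0.0, -0.35], [-0.0, -1.0, -0.0]]
contact_force: [-0.7, -0.7, -1.6]
finger_gap: 0.193
```

>>> send_rows([
  [[0,0.1,0,0,1.2],[0,0.1,0,0,1.2],[0,0.1,0,0,1.2],[0,0.1,0,0,1.2],[0,0.1,0,0,1.2],[0,0,0,0,1.2]],
])

```text
time: 30.15
tool_pos: [0.5434, -0.1655, 0.1806]
tool_rot: [[-0.35, -0.0, 0.937], [-0.937, 0.0, -0.35], [-0.0, -1.0, -0.0]]
contact_force: [0.7, 0.1, -1.9]
finger_gap: 0.194
```

>>> send_rows([
  [[0,0.1,0,0,1.2],[0,0.1,0,0,1.2],[0,0,0,0,1.2]],
])

```text
time: 30.52
tool_pos: [0.5434, -0.1655, 0.1786]
tool_rot: [[-0.351, -0.0, 0.937], [-0.937, 0.0, -0.351], [-0.0, -1.0, -0.0]]
contact_force: [0.3, -0.6, -0.9]
finger_gap: 0.188
```

Tip about 0.0936; the dowel should be near.

>>> send_rows([
  [[0,0.1,0,0,1.2],[0,0.1,0,0,1.2],[0,0,0,0,1.2]],
])

```text
time: 30.9
tool_pos: [0.5437, -0.1655, 0.1769]
tool_rot: [[-0.35, 0.001, 0.937], [-0.937, -0.0, -0.35], [-0.0, -1.0, 0.001]]
contact_force: [-0.4, 0.2, 2.1]
finger_gap: 0.188
```

>>> send_rows([
  [[0,0.1,0,0,1.2],[0,0,0,0,1.2]],
])

```text
time: 31.15
tool_pos: [0.5439, -0.1656, 0.1761]
tool_rot: [[-0.35, 0.001, 0.937], [-0.937, -0.0, -0.35], [-0.0, -1.0, 0.001]]
contact_force: [0.7, -0.3, 6.1]
finger_gap: 0.186
```

>>> send_rows([
  [[0,0.1,0,0,1.2],[0,0.1,0,0,1.2],[0,0.1,0,0,1.2],[0,0,0,0,1.2]],
])

```text
time: 31.65
tool_pos: [0.544, -0.1656, 0.1732]
tool_rot: [[-0.35, 0.001, 0.937], [-0.937, -0.0, -0.35], [-0.0, -1.0, 0.001]]
contact_force: [1.0, -0.4, 6.3]
finger_gap: 0.19
```

>>> send_rows([
  [[0,0.1,0,0,1.2],[0,0.12,0,0,1.2],[0,0.12,0,0,1.2],[0,0.12,0,0,1.2],[0,0.12,0,0,1.2],[0,0.12,0,0,1.2],[0,0.12,0,0,1.2],[0,0,0,0,1.2]],
])

```text
time: 32.65
tool_pos: [0.544, -0.1656, 0.165]
tool_rot: [[-0.35, 0.001, 0.937], [-0.937, -0.0, -0.35], [-0.0, -1.0, 0.001]]
contact_force: [0.1, -1.0, 4.9]
finger_gap: 0.19
```

>>> send_rows([
  [[0,0.1,0,0,1.2],[0,0.12,0,0,1.2],[0,0.12,0,0,1.2],[0,0.12,0,0,1.2],[0,0.12,0,0,1.2],[0,0.12,0,0,1.2],[0,0.12,0,0,1.2],[0,0,0,0,1.2]],
])

```text
time: 33.65
tool_pos: [0.544, -0.1657, 0.1568]
tool_rot: [[-0.351, 0.001, 0.937], [-0.937, -0.0, -0.351], [-0.0, -1.0, 0.001]]
contact_force: [1.3, -0.9, 5.6]
finger_gap: 0.19
```

>>> send_rows([
  [[0,0.1,0,0,1.2],[0,0.12,0,0,1.2],[0,0.12,0,0,1.2],[0,0.12,0,0,1.2],[0,0.12,0,0,1.2],[0,0.12,0,0,1.2],[0,0.12,0,0,1.2],[0,0,0,0,1.2]],
])

```text
time: 34.65
tool_pos: [0.5433, -0.1655, 0.148]
tool_rot: [[-0.351, -0.0, 0.937], [-0.937, 0.0, -0.351], [0.0, -1.0, -0.0]]
contact_force: [-0.5, -0.4, -2.5]
finger_gap: 0.189
```

>>> send_rows([
  [[0,0.1,0,0,1.2],[0,0.1,0,0,1.2],[0,0.1,0,0,1.2],[0,0.1,0,0,1.2],[0,0,0,0,1.2]],
])

```text
time: 35.28
tool_pos: [0.5434, -0.1655, 0.144]
tool_rot: [[-0.35, -0.0, 0.937], [-0.937, 0.0, -0.35], [-0.0, -1.0, -0.0]]
contact_force: [-0.1, -0.0, -1.8]
finger_gap: 0.191
```

```bash
python3 - <<'E'
from h import *
a=save('side','s17')
cv2.imwrite('pics/s17c.png',cv2.resize(a[90:220,290:400],None,fx=4.6,fy=4.6,interpolation=3)[:,:,::-1])
for d in r.look_for('dowel','side')[:2]: print(d['p'],np.array(d['point'])*[640,400])
E
```

```text
0.24 [341.632 173.2  ]
```

View pics/s17c.png

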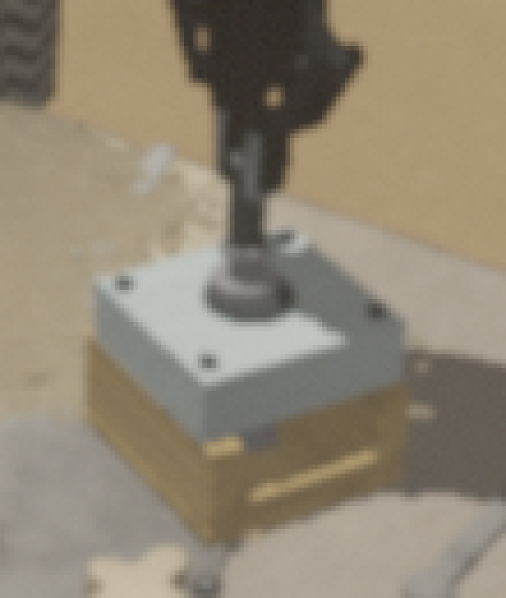

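```bash
python3 - <<'E'
from fit import *
for z in(.010,.040,.06): print(z,circ('side',(.5395,-.165),.011,z,8).round(1).tolist())
a=cv2.imread('pics/s17.png').astype(int);print(a[180:194,340:356].mean(2).astype(int)); print((a[180:194,340:356,2]-a[180:194,340:356,0]))
E
```

```text
0.01 [[338.4, 182.8], [337.8, 184.7], [339.7, 186.4], [343.1, 186.9], [346.0, 185.8], [346.5, 183.9], [344.6, 182.2], [341.2, 181.8]]
0.04 [[338.9, 172.7], [338.3, 174.5], [340.3, 176.2], [343.8, 176.7], [346.6, 175.7], [347.2, 173.8], [345.2, 172.1], [341.8, 171.7]]
0.06 [[339.3, 165.7], [338.7, 167.6], [340.7, 169.3], [344.2, 169.8], [347.1, 168.7], [347.6, 166.9], [345.6, 165.2], [342.2, 164.8]]
[[112 113 111 111 112 114 112 112 110 109 110 109 105 104 100  99]
 [112 113 112 113 112 112 113 109 109 103 104 102  96  96  95  96]
 [112 112 111 111 109 107 105 101  98  96  96  95  93  92  92  93]
 [112 108 106 104 102 101  97  96  92  92  92  93  95  90  92  92]
 [117 111 101  97  95  93  94  90  88  88  92  94  94  93  91  90]
 [135 126 109  96  91  93  91  91  90  92  92  94  92  93  92  91]
 [150 141 122 101  93  92  91  93  90  91  91  94  94  93  92  93]
 [141 135 119 102  95  93  93  94  94  94  94  94  96  96  94  95]
 [121 115 107  99  95  96  96  97  98  97  94  97  97  95  95  94]
 [102 103 100 100  98  98  98 100 100  98  98  97  95  93  94  94]
 [ 98  98  99  99  99  99  9
[... 255 characters left out ...]
 2  0  1 -1  2  4  6 10 14 18 22 25]
 [ 2  2  2  2  1  2  2  4  1  7 13 22 28 30 34 34]
 [ 2  2  1  2  2  2  3  3  4  9 21 32 34 37 38 37]
 [ 5  3  3  1  2  4  4  3  6 12 25 35 36 38 36 37]
 [23 19 10  4  3  5  3  5  6 12 26 37 38 38 36 34]
 [49 42 27  9  4  5  4  5  7 13 28 38 39 39 39 37]
 [61 54 40 19  6  6  7  7 12 19 30 37 39 38 39 37]
 [61 55 45 25 14 12 13 16 22 30 34 37 40 39 40 37]
 [50 49 42 34 26 28 27 30 34 37 38 39 38 38 39 40]
 [43 41 39 37 37 37 37 37 39 41 38 38 39 40 40 40]
 [41 41 39 41 39 40 41 41 41 41 39 39 39 39 37 38]
 [42 40 42 40 41 39 42 41 41 42 42 42 40 40 41 40]
 [40 40 40 40 40 41 40 40 42 40 41 40 42 41 43 45]
 [40 39 39 40 39 39 38 42 41 40 40 43 44 49 52 57]]
```

>>> send_rows([
  [[0,-0.4,0,0,1.2],[0,-0.8,0,0,1.2],[0,-1.2,0,0,1.2],[0,-1.5,0,0,1.2],[0,-2,0,0,1.2],[0,-2,0,0,1.2],[0,-0.9,0,0,1.2],[-1.5,0,-0.3,0,1.2],[-3,0,-0.65,0,1.2],[-4,0,-0.85,0,1.2],[-4.5,0,-0.95,0,1.2],[-4.5,0,-0.95,0,1.2]],
])

```text
time: 36.88
tool_pos: [0.5697, 0.0138, 0.2315]
tool_rot: [[-0.35, -0.001, 0.937], [-0.937, 0.0, -0.35], [-0.0, -1.0, -0.001]]
contact_force: [0.5, -0.5, -0.9]
finger_gap: 0.193
```

>>> send_rows([
  [[-4.5,0,-0.95,0,1.2],[-4.5,0,-0.95,0,1.2],[-4,0,-0.85,0,1.2],[-3,0,-0.65,0,1.2],[-2,0,-0.4,0,1.2],[-1,0,-0.18,0,1.2],[0,0,0,0,1.2]],
])

```text
time: 37.75
tool_pos: [0.599, 0.2039, 0.2316]
tool_rot: [[-0.349, -0.001, 0.937], [-0.937, 0.0, -0.349], [0.0, -1.0, -0.001]]
contact_force: [-0.2, -1.0, -2.4]
finger_gap: 0.188
```

```bash
python3 - <<'E'
from h import *
s=r.state();p=s['tool_pos'];print(s['time'],p)
d=np.array([.5992,.2033])-p[:2];print('z',.937*d[0]-.35*d[1],'x',-.35*d[0]-.937*d[1])
a=save('side','s18')
cv2.imwrite('pics/s18c.png',cv2.resize(a[130:260,160:280],None,fx=4.5,fy=4.5,interpolation=3)[:,:,::-1])
cv2.imwrite('pics/s18f.png',cv2.resize(a[120:220,290:400],None,fx=5,fy=5,interpolation=3)[:,:,::-1])
E
```

```text
37.75 [0.59899554 0.20388486 0.23164462]
z 0.0003962834916245142 x 0.00047645553565964574
```

View pics/s18c.png

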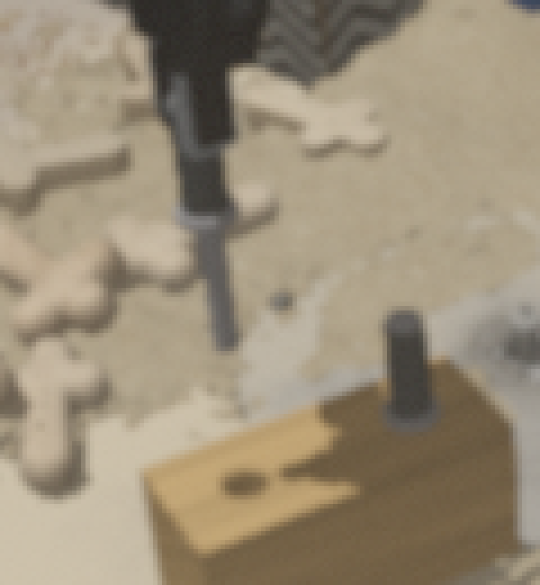

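View pics/s18f.png

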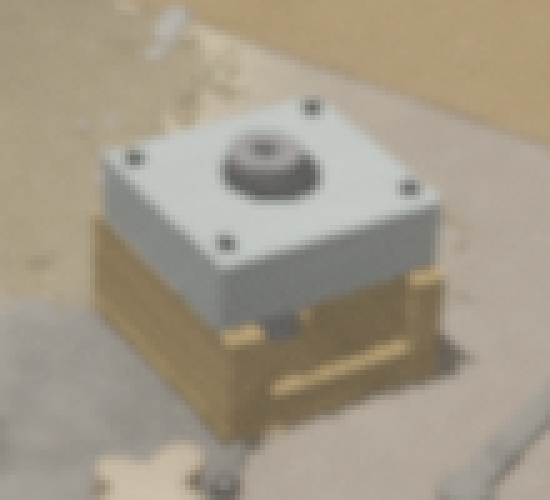

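>>> send_rows([
  [[0.03,2.5,0.02,0,1.2],[0,3,0,0,1.2],[0,1.2,0,0,1.2],[0,0.8,0,0,1.2],[0,1,0,0,1.2],[0,2,0,0,1.2],[0,1.8,0,0,1.2],[0,0.8,0,0,1.2],[0,0.2,0,0,1.2],[0,0,0,0,1.2]],
])

```text
time: 39.05
tool_pos: [0.5997, 0.2031, 0.0994]
tool_rot: [[-0.35, 0.0, 0.937], [-0.937, 0.0, -0.35], [-0.0, -1.0, 0.0]]
contact_force: [0.4, 0.2, -1.8]
finger_gap: 0.19
```

>>> send_rows([
  [[0,0.2,0,0,1.2],[0,0.1,0,0,1.2],[0,0,0,0,1.2],[0,0,0,0,2.5],[0,0,0,0,4],[0,0,0,0,6],[0,0,0,0,6],[0,-1,0,0,6],[0,-2.5,0,0,6],[0,-3.5,0,0,6],[0,-3.5,0,0,6],[0,-2,0,0,6]],
])

```text
time: 40.55
tool_pos: [0.5999, 0.2032, 0.2234]
tool_rot: [[-0.35, 0.002, 0.937], [-0.937, 0.001, -0.35], [-0.001, -1.0, 0.002]]
contact_force: [0.9, 0.7, 0.5]
finger_gap: 0.701
```

>>> send_rows([
  [[3,0,0,0,6],[5,0,0,0,6],[5,0,0,0,6],[5,0,0,0,6],[4,0,0,0,6],[0,0,0,0,6]],
])

```text
time: 41.3
tool_pos: [0.5216, -0.0063, 0.221]
tool_rot: [[-0.355, -0.001, 0.935], [-0.935, -0.001, -0.355], [0.001, -1.0, -0.0]]
contact_force: [-0.0, 0.9, 0.5]
finger_gap: 0.704
```

```bash
python3 - <<'E'
from h import *
s=r.state();print(s['time'],s['tool_pos'],s['contact_force'])
a=save('side','s19');b=save('top','t19')
cv2.imwrite('pics/s19c.png',cv2.resize(a[110:260,170:400],None,fx=3.4,fy=3.4,interpolation=3)[:,:,::-1])
cv2.imwrite('pics/t19c.png',cv2.resize(b[130:280,200:450],None,fx=3.2,fy=3.2,interpolation=3)[:,:,::-1])
for t in('drift','thick_drift','dowel'):
    for n in('side','top'):
        for d in r.look_for(t,n)[:1]: print(t,n,d['p'],np.array(d['point'])*[640,400])
E
```

```text
41.3 [ 0.5216226  -0.00628707  0.22100626] [-0.00215549  0.91802388  0.54453175]
drift side 0.88 [211.008 226.6  ]
drift top 0.67 [239.424 160.08 ]
thick_drift side 0.82 [249.28 214.32]
dowel side 0.61 [346.88 191.32]
```

View pics/s19c.png

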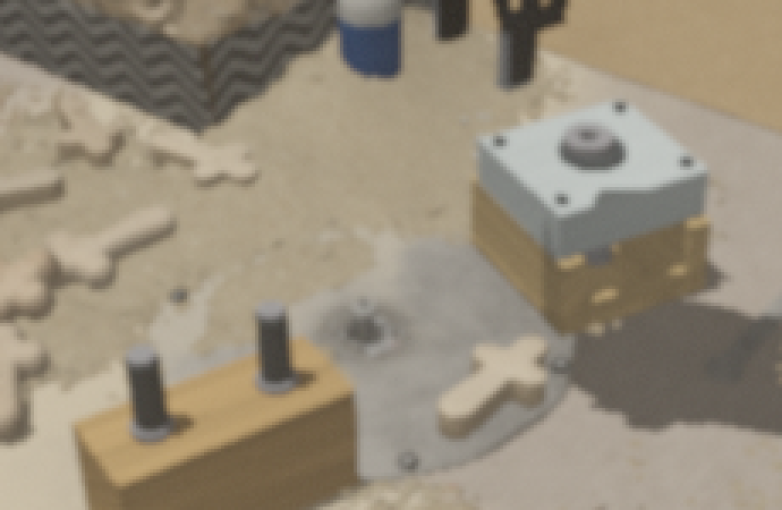

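View pics/t19c.png

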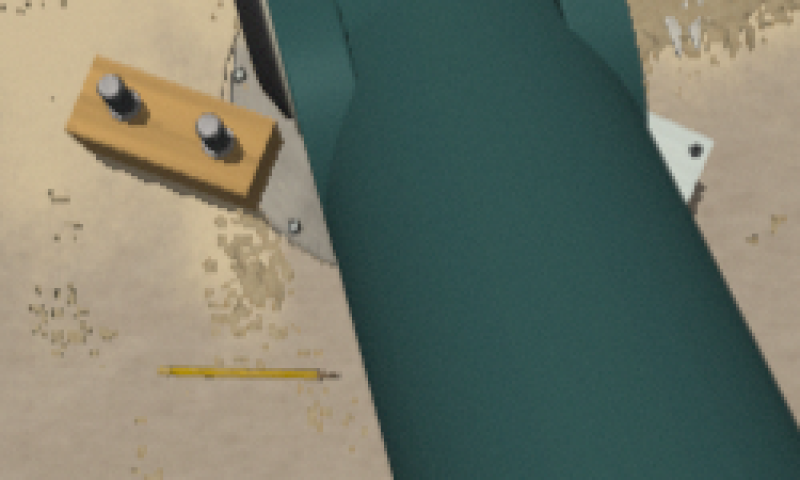

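The thin drift hangs upright with its shoulder seated, at about side (211, 226). The thick drift, pencil and blank have not moved. The dowel shows in the tray window at about side (347, 191). The gripper is clear of everything, so I am handing the job in.

```bash
python3 -c "
from station import r
print(r.job_done())"
```

```text
the job is handed in; nothing more can be done
None
```

The job is done and handed in at about 41 s of the 72 s allowed. The dowel is out in the tray and the thin drift is back in its rack hole. The hand-in reports no verdict, so this rests on my own checks.

**What I did**
- I lifted the thin drift about 16 mm and checked its shaft before taking it. It measured about 13 mm wide in the image, so it was the thin one.
- My first search for the guide hole failed. The gripper held the drift only near its end cap, so the tip stuck on the guide while the hand moved. The highest force reading then was 9.5 N.
- I hung the drift back, gripped it 12 mm lower and tried again. It went into the hole on the first descent at x = 0.5434, y = -0.1655 m.
- Pushing met the dowel with the tip about 92 mm above the table, at about 8 N. The resistance vanished near 62 mm, as described. I then withdrew the drift and hung it back.

**Last checks**
- **Drift:** it stands upright with its shoulder seated, in the same place in both pictures as at the start.
- **Dowel:** it shows in the tray window of the side picture, with its lower edge at floor height.
- **Left alone:** the thick drift, pencil and blank look unmoved. The spanner was hidden or in shadow in the last pictures; I never went near it.
- **Gripper:** it is open and clear of everything.

**What disagreed**
- The two cameras put the guide hole about 4 mm apart. The top view was closer to where the drift went in.
- In the side pictures the fingertips looked about 30 mm higher than the stated tool frame implies.
- I saw forces only at the end of each move, so any peak between readings was not seen.

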